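Pull the middle vial tray out of the sloping stack

ROBOT

A 7-joint arm with a two-finger parallel gripper is mounted at the origin on a cart in front of the work surface, level with it; the furniture and walls round the work are solid. World frame = base frame: x ahead of the robot, y to its left, z up, the work surface at z = 0. Lengths are in mm, angles in rad, forces in N, time in s.
With the tool pointing down it reaches from about 425 to 875 mm from the base axis. Payload 8.4 kg.
Tool frame: the origin (TCP) lies at the very end of the fingers, on their centre line; the grasp point (between the pads) lies 19 mm behind it (env.pinch_z is the distance from the TCP to the grasp point, in mm); z points along the fingers, y is the direction in which the jaws open and shut (so a half turn about z gives the same grasp; the last joint's range is limited). The gripper opens to 87 mm and grips with 3 to 60 N. Pads are 19 mm wide; open, the fingers measure 117 mm over their backs; the gripper's body (75 mm by 190 mm) begins 51 mm behind the grasp point.
Start: joints at [1.192, 0.333, 0.04, 1.465, -0.013, 1.343, -0.059], TCP at [179.484, -624.699, 222.546] pointing down, gripper open.
Joint ranges: [-2.58, 2.58], [-0.38, 2.09], [-1.3, 1.39], [0.25, 2.4], [-1.5, 4.64], [0.08, 2.09], [-2.65, 2.65]. Speed limits (rad/s): [2.22, 2.22, 2.79, 2.79, 3.14, 3.14, 3.14].

INTERFACE

Orientations are given as [roll, pitch, yaw] about the fixed x, y, z axes, in that order (R = Rz(yaw) Ry(pitch) Rx(roll)).
In Python, from rig import env, vision gives the robot as it stands. The module is installed in compiled form; this text tells all that it offers.
- The arm moves only by the tool arm_command, never from a script. Its argument "steps" is a list of rows, each a list of 3 entries, a list of its own where there are three numbers: the shift along the world's x, y, z in m, then the turn about the world's z in degrees, then the finger opening in m, from 0 to 0.087. A call has exactly 10 rows; each row shifts and turns the pose as measured when the row begins; what a row does not reach is not made up. A row lasts 1/12 s, in which the tool goes at most 41.7 mm and 7.16 degrees, less where a joint would pass 70% of its speed; a pose out of reach is approached as far as the arm can. A call with a gripper value outside its range is refused whole. The fingers move at their own pace and stop on an object; "grip_force" is the grip in N (left out, the last holds). Time passes only in rows, so rows that do not move let the fingers close, or fill a call up. It gives the time, the measured TCP pose, the force and the opening at its end, in the units of the state.
- env.get_obs(): the state, without advancing time (a new reading comes with each control period).
- vision.grab_frame(name): name is "side" or "top"; returns the picture (400x640x3 uint8, red, green, blue); there is no depth.
- vision.camera_info(name): a dict with "K" (3x3 intrinsics, pixels), "dist_coeffs" ([k1, k2, p1, p2, k3] as OpenCV has them; the pictures are not rectified), "xyz" and "orientation" of the camera in the world. Camera axes: x right, y up, looking along -z (the intrinsics and any distortion apply to the point x, -y, -z); pixel columns grow to the right and rows downward; lengths in mm; the calibration is good to about 2 mm. A picture is of the moment at which its call begins. camera_info takes no time and is no camera call.
- env.finish_job(): hands the job in, once; it reports no verdict.
The state is a dict: "t": time; "qpos": joint angles; "joint_velocities": joint speeds; "effort": joint torques, N m; "eef_pos": TCP position; "orientation": TCP orientation; "ft_force": force on the tool from outside, world axes, zero at the start; "wrist_torque": the same for the moment, N m; "gripper_width": finger opening in mm.
Only numpy, scipy, OpenCV 4.12 (cv2) and the standard library are available. Lean on these libraries where they do the work, as an engineer would, in place of code of your own. Each camera call takes 0.05 s, during which the arm holds its last target.

TASK

The yellow tray in the middle of the stack on the sloping stand is the next batch to be read. Lift the white tray off the top and set it down on the clear worktop, bring the yellow tray out to the grey mat in front of the photometer and set it down flat, square and in the middle of the mat, then put the white tray back on the stand so that it is nested fully home in the rim of the bottom tray. The vials are glass: lower the trays gently without ramming them, never tip one over, leave the bottom tray in its place in the stand, and do not disturb the other things on the bench.

Things in the scene. Friction and masses are not known exactly. Their poses are not given: they have to be found in the camera images.
- stand: light grey bent-steel stand, fixed, 170 mm wide, 75 mm deep, its deck sloping 0.47 rad (27 degrees) down to its front (-x, roughly to the robot). Origin: on the worktop under the middle of the deck, z up. A 13 mm front lip and low ears hold the bottom tray. The stack leans with the deck: its z axis leans 0.47 rad from vertical towards the stand's -x. Placed and turned anew each time
- deck (a point): middle of the stand's sloping deck surface, 50 mm above the worktop; its axes are the stand's (level, not sloped). Tray outer faces: flat and upright in the tray's frame from 5 to 30 mm above its origin. Each tray weighs 0.13 to 0.23 kg with its four fixed vials, which lie below its rim; trays are the same either way round
- bottom_tray: white tray, red-capped vials, lowest in the stack, loose in the stand's deck, long side across the slope. All trays: 150 mm long (y), 62 wide (x), 32 high, walls 4 thick; origin at the centre of the foot's underside, z up. Foot 139 x 51, 5 deep, rounded; it drops into the rim opening (142 x 54) below till the shoulder, 5 above the origin, meets that rim: stacked origins lie 27 mm apart along z
- middle_tray: yellow tray with blue-capped vials, nested in the bottom tray's rim; same size, shape and origin as the bottom tray. Standing on a flat surface its origin is on that surface and its rim 32 mm above it
- top_tray: white tray with white-capped vials, nested in the yellow tray's rim; same size, shape and origin. Best grasped across its 62 mm width at mid-length, square to the leaning tray, fingertips stopping 2 to 5 mm above its shoulder: tips lower than the shoulder pinch the tray below too. Nothing stands within 40 mm of the stack
- mat: flat light grey rubber mat with a black edge, 130 mm (x) by 200 mm (y, left to right) by 3 mm, fixed on the worktop in front of the photometer. Origin: centre of its underside; x away from the robot, y left, turned up to 0.15 rad
- clear_spot (a point): a point on the bare worktop 200 mm to the right (-y) of the mat's centre, its axes the mat's: nothing stands within 85 mm of it along y or 60 mm along x, so a tray can be set down here for the time being

How it is judged (in metres and radians):
On the way, in this order (a step that is already met when the one before it is completed fails the run):
1. the white top tray is off the stack and stands on the worktop beside the mat, let go, while the yellow tray is still seated in the bottom tray (distance between top_tray and middle_tray above 0.12 m and horizontal distance between top_tray and mat above 0.09 m and height (world z) of top_tray below 0.01 m and angle between top_tray's own z axis and vertical below 0.08 rad and contact force between top_tray and the fingers below 0.1 N and x of middle_tray in the frame of bottom_tray between -0.004 and 0.004 m and y of middle_tray in the frame of bottom_tray between -0.004 and 0.004 m and z of middle_tray in the frame of bottom_tray between 0.024 and 0.029 m and angle between the z axis of middle_tray and the z axis of bottom_tray, either way round below 0.05 rad and angle between the y axis of middle_tray and the y axis of bottom_tray, either way round below 0.05 rad), for 0.2 s.
2. the yellow tray lies flat, square and central on the mat, let go (x of middle_tray in the frame of mat between -0.02 and 0.02 m and y of middle_tray in the frame of mat between -0.02 and 0.02 m and z of middle_tray in the frame of mat between 0.0005 and 0.006 m and angle between middle_tray's own z axis and vertical below 0.06 rad and angle between the y axis of middle_tray and the y axis of mat, either way round below 0.2 rad and linear speed of middle_tray below 0.02 m/s and contact force between middle_tray and the fingers below 0.1 N), for 0.2 s.
At the end, for the whole second after the job is handed in: Yellow tray flat on the mat, within 20 mm of its centre each way and 11 degrees of square; white top tray nested in the bottom tray: within 4 mm of centred, 27 mm (-3/+2) above it, parallel within 3 degrees; bottom tray within 8 mm of its place in the stand; all at rest (x of middle_tray in the frame of mat between -0.02 and 0.02 m and y of middle_tray in the frame of mat between -0.02 and 0.02 m and z of middle_tray in the frame of mat between 0.0005 and 0.006 m and angle between middle_tray's own z axis and vertical below 0.06 rad and angle between the y axis of middle_tray and the y axis of mat, either way round below 0.2 rad and linear speed of each of middle_tray, top_tray, bottom_tray below 0.02 m/s and x of top_tray in the frame of bottom_tray between -0.004 and 0.004 m and y of top_tray in the frame of bottom_tray between -0.004 and 0.004 m and z of top_tray in the frame of bottom_tray between 0.024 and 0.029 m and angle between the z axis of top_tray and the z axis of bottom_tray, either way round below 0.05 rad and angle between the y axis of top_tray and the y axis of bottom_tray, either way round below 0.05 rad and x of bottom_tray in the frame of deck between -0.008 and 0.008 m and y of bottom_tray in the frame of deck between -0.008 and 0.008 m and angle between bottom_tray's own z axis and vertical between 0.41 and 0.53 rad); the robot touches nothing.
It fails at once if a bystander is knocked or shifted by more than 20 mm (distance of any of sample_bottle, highlighter, lab_marker from where it was at the start of the episode above 0.02 m).
It fails at once if a tray is tipped by more than 55 degrees (angle between any of bottom_tray, middle_tray, top_tray's own z axis and vertical above 0.96 rad).
It fails at once if the bottom tray is lifted or pushed more than 15 mm out of its place (distance of bottom_tray from where it was at the start of the episode above 0.015 m).
It fails at once if a tray is rammed down: more than 80 N between the trays, or on the mat (contact force between top_tray and bottom_tray above 80 N or contact force between top_tray and middle_tray above 80 N or contact force between middle_tray and mat above 80 N).
It also fails if it takes over 72 s, if anything falls off the work surface, if the arm or the gripper's body presses on something with over 40 N, if the wrist force passes 120 N, or if a joint passes its speed limit or range.

## Working session

There is one attempt and no reset: what is moved stays moved. The work goes in short steps, Python scripts to look and compute and a tool call to move; the robot and the scene stay as the last step left them, time stands still between calls to the robot, and variables do not carry over. Pictures are saved under pics/ and viewed, and the job is handed in when it is done.

Besides the shell and the picture viewer there is one more tool, called after "Request:" as name([rows], argument=value, ...), one row to a line, values as JSON. arm_command: Moves the arm, as the interface text tells. Its arguments: {"type":"object","properties":{"steps":{"type":"array","items":{"type":"array"}},"grip_force":{"type":"number"}},"required":["steps"]}

```bash
mkdir -p pics; ls; python3 - <<'E'
from rig import env, vision
import cv2
for n in("top","side"):
    cv2.imwrite(f"pics/{n}0.png",vision.grab_frame(n)[:,:,::-1]); print(vision.camera_info(n))
print(env.get_obs(),env.pinch_z)
E
```

```text
pics
{'K': array([[474.99509246,   0.        , 303.65992747],
       [  0.        , 474.99509246, 204.88194232],
       [  0.        ,   0.        ,   1.        ]]), 'dist_coeffs': array([-0.0955934,  0.       ,  0.       ,  0.       ,  0.       ]), 'xyz': array([ 487.71151643, -119.41708915, 1238.94753505]), 'orientation': array([ 0.06865269,  0.02140665, -1.58043752])}
{'K': array([[500.9865462,   0.       , 306.9420033],
       [  0.       , 500.9865462, 198.9871527],
       [  0.       ,   0.       ,   1.       ]]), 'dist_coeffs': array([-0.02224755,  0.        ,  0.        ,  0.        ,  0.        ]), 'xyz': array([124.11251732, 704.86505745, 616.45081406]), 'orientation': array([ 1.0429544 , -0.00348244, -2.63576804])}
{'t': 0.1, 'qpos': array([ 1.1917948 ,  0.33387662,  0.03990108,  1.46619649, -0.01340231,
        1.34329571, -0.05852388]), 'joint_velocities': array([-0.00041344, -0.00119313,  0.00107341, -0.00223323,  0.00059432,
        0.00103525,  0.0006344 ]), 'effort': array([ 4.32634944e-03, -6.57811904e+01,  1.34020552e+00, -4.04703391e+01,
       -5.96287334e-02,  4.09059855e-02,  1.31383044e-04]), 'eef_pos': array([ 179.34681104, -624.31899468,  221.71840069]), 'orientation': array([-3.14008664e+00,  1.08710724e-04,  2.79735177e-01]), 'ft_force': array([ 0.90046458, -0.29420389, -0.31478722]), 'wrist_torque': array([0.0052062 , 0.03247222, 0.01596419]), 'gripper_width': 86.91935797299445} 18.700000000000003
```

View pics/top0.png

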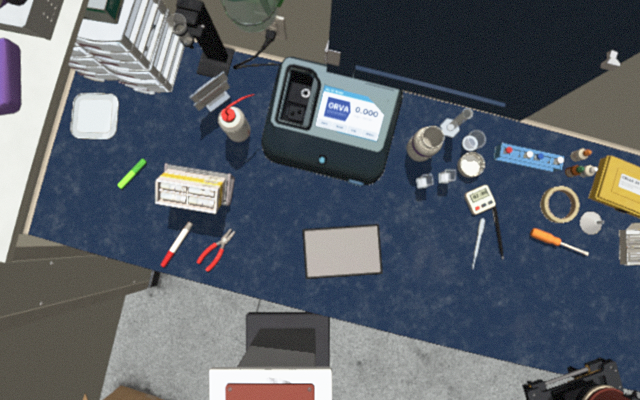

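View pics/side0.png

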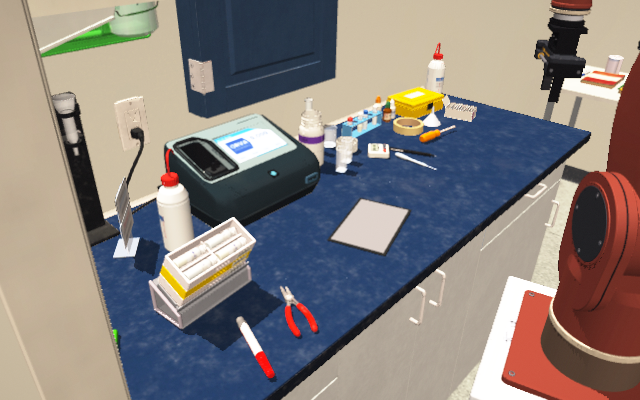

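```bash
python3 - <<'E'
import cv2
a=cv2.imread("pics/top0.png")[150:230,140:245];cv2.imwrite("pics/tz.png",cv2.resize(a,None,fx=7,fy=7,interpolation=2))
a=cv2.imread("pics/side0.png")[205:335,130:270];cv2.imwrite("pics/sz.png",cv2.resize(a,None,fx=4.5,fy=4.5,interpolation=2))
E
```

```text
(no output)
```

View pics/tz.png

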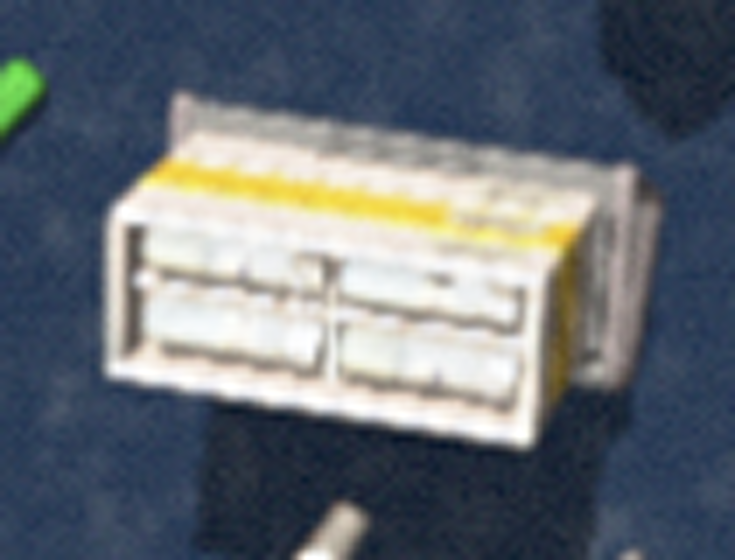

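View pics/sz.png

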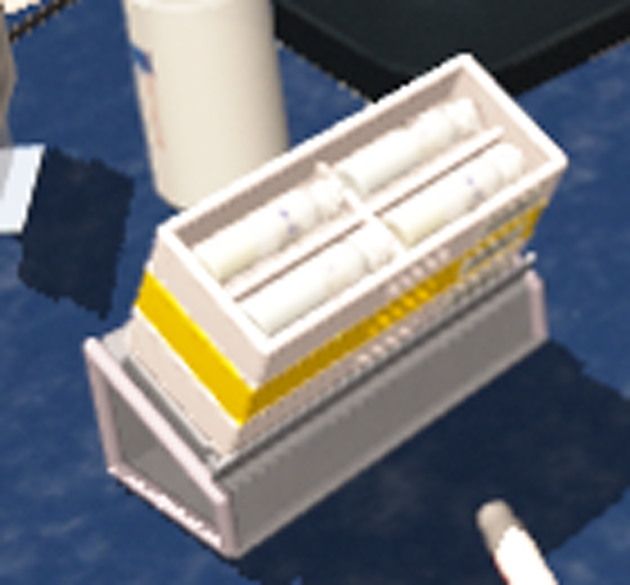

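```bash
cat > h.py <<'E'
import numpy as np,cv2
from rig import env,vision
from scipy.spatial.transform import Rotation as R
def ray(n,px):
    c=vision.camera_info(n)
    u=cv2.undistortPoints(np.array([[px]],float),c["K"],c["dist_coeffs"])[0,0]
    d=R.from_euler('xyz',c["orientation"]).as_matrix()@np.array([u[0],-u[1],-1.])
    return np.array(c["xyz"]),d
def onz(n,px,z):
    o,d=ray(n,px); return o+d*(z-o[2])/d[2]
def proj(n,P):
    c=vision.camera_info(n); M=R.from_euler('xyz',c["orientation"]).as_matrix()
    p=(np.atleast_2d(P)-c["xyz"])@M; p=p*[1,-1,-1]
    return cv2.projectPoints(p.reshape(-1,1,3),np.zeros(3),np.zeros(3),c["K"],c["dist_coeffs"])[0][:,0]
def tri(p1,p2):
    o1,d1=ray("top",p1);o2,d2=ray("side",p2)
    s=np.linalg.lstsq(np.stack([d1,-d2],1),o2-o1,rcond=None)[0]
    a,b=o1+s[0]*d1,o2+s[1]*d2
    return (a+b)/2,np.linalg.norm(a-b)
E
python3 - <<'E'
from h import *
T={'b+':(155.7,180.7),'b-':(219.3,187.9),'f-':(215.7,213.6),'f+':(155.4,203.6)}
S={'b+':(165.6,256.6),'b-':(233.8,217.7),'f-':(255.6,240.1),'f+':(190,283.2)}
for k in T:
    z=140.7 if k[0]=='b' else 112.6
    print(k,tri(T[k],S[k]),onz('top',T[k],z).round(1),onz('side',S[k],z).round(1))
# mat
for n in('top','side'):
    im=cv2.imread(f"pics/{n}0.png").astype(int)
    m=((im.min(2)>120)&(im.max(2)-im.min(2)<60)).astype(np.uint8)
    nl,l,st,ce=cv2.connectedComponentsWithStats(m)
    i=l[250,340] if n=='top' else l[225,370]
    c=max(cv2.findContours((l==i).astype(np.uint8),0,2)[0],key=cv2.contourArea)
    q=cv2.approxPolyDP(c,8,True)[:,0]
    W=np.array([onz(n,p,3) for p in q]);print(n,q.tolist(),W.round(1).tolist(),onz(n,ce[i],3).round(1))
    P=np.array([onz(n,p,3)[:2] for p in c[:,0]],np.float32);print(cv2.minAreaRect(P))
E
```

```text
b+ (array([625.93569775, 254.37696259, 138.44096507]), np.float64(2.387951094469771)) [624.7 252.8 140.7] [624.8 256.9 140.7]
b- (array([606.38240921, 101.9747946 , 133.30066228]), np.float64(0.21824587251223287)) [605.5 100.4 140.7] [599.1 111.2 140.7]
f- (array([548.70997621, 115.78663885, 112.16753989]), np.float64(4.264644947590029)) [546.8 114.6 112.6] [550.4 117.  112.6]
f+ (array([573.21948634, 262.97025782, 112.26239974]), np.float64(1.697725866996734)) [572.5 262.3 112.6] [573.8 263.5 112.6]
top [[376, 226], [305, 231], [308, 276], [379, 271]] [[515.9, -281.3, 3.0], [504.9, -96.6, 3.0], [388.4, -103.2, 3.0], [399.4, -287.0, 3.0]] [ 451.9 -191.8    3. ]
((452.03729248046875, -191.90467834472656), (118.97101593017578, 188.63197326660156), 3.182617425918579)
side [[361, 199], [331, 238], [383, 252], [407, 210]] [[517.3, -281.0, 3.0], [506.5, -96.5, 3.0], [390.3, -103.6, 3.0], [402.4, -286.8, 3.0]] [ 452.1 -184.1    3. ]
((454.0953674316406, -192.35568237304688), (119.2472915649414, 191.0420379638672), 3.257132053375244)
```

```bash
cat >> h.py <<'E'
def trayR(yaw,t=.47): return R.from_euler('z',yaw).as_matrix()@R.from_euler('y',-t).as_matrix()
E
python3 - <<'E'
from h import *
from scipy.optimize import least_squares
T={'b+':(155.7,180.7),'b-':(219.3,187.9),'f-':(215.7,213.6),'f+':(155.4,203.6)}
S={'b+':(165.6,256.6),'b-':(233.8,217.7),'f-':(255.6,240.1),'f+':(190,283.2)}
L=np.array([[31 if k[0]=='b' else -31,75 if k[1]=='+' else -75,86] for k in T])
def f(p,full=0):
    P=np.array([p[0],p[1],50+p[3]])+L@trayR(p[2]).T
    r=np.vstack([proj('top',P)-list(T.values()),proj('side',P)-list(S.values())])
    return r if full else r.ravel()
for w in (0,1):
    g=(lambda q:f([*q,0])) if not w else f
    s=least_squares(g,[590,183,-.16]+[0]*w); print(s.x); r=f(s.x if w else [*s.x,0],1); print(r.round(1).tolist())
def show(p,a,b):
  for n,fl,(y0,y1,x0,x1),k in (('top','top0',(150,230,140,245),7),('side','side0',(205,335,130,270),4.5)):
    im=cv2.resize(cv2.imread(f'pics/{fl}.png')[y0:y1,x0:x1],None,fx=k,fy=k,interpolation=2)
    P=np.array([p[0],p[1],50])+L[[0,1,2,3]]@trayR(p[2]).T
    q=((proj(n,P)-[x0,y0]+.5)*k).astype(int); cv2.polylines(im,[q.reshape(-1,1,2)],True,(0,0,255),1)
    cv2.imwrite(f'pics/fit_{n}.png',im)
show(s.x,0,0)
E
```

```text
[ 6.26403973e+02  1.78663668e+02 -1.58266696e-01]
[[-0.7, -1.0], [-2.5, 0.9], [-0.2, -0.8], [-0.4, 0.0], [-0.0, -1.2], [-0.3, -1.9], [1.4, -0.3], [0.8, 0.1]]
[ 6.27407737e+02  1.77771687e+02 -1.59765792e-01 -2.64924884e+00]
[[0.1, -1.3], [-1.9, 0.6], [0.3, -1.2], [0.3, -0.4], [0.1, -0.4], [-0.4, -1.0], [1.3, 0.6], [0.8, 0.9]]
```

View pics/fit_top.png

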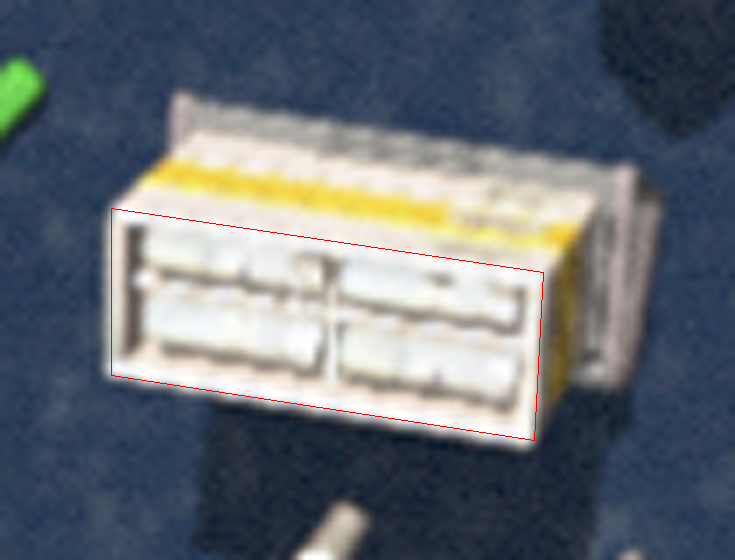

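View pics/fit_side.png

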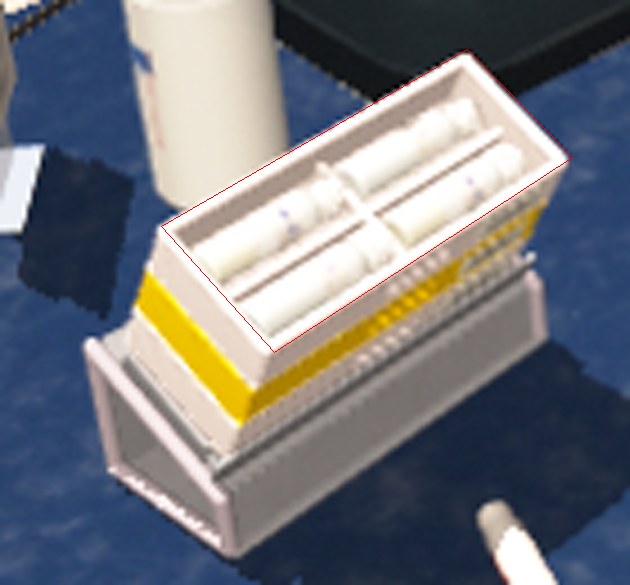

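Request:
arm_command([
  [[0,0,0.041],0,0.087],
  [[0,0,0.041],0,0.087],
  [[0,0,0.041],0,0.087],
  [[0,0,0.041],0,0.087],
  [[0,0,0.041],0,0.087],
  [[0,0,0.041],0,0.087],
  [[0,0,0.041],0,0.087],
  [[0,0,0.041],0,0.087],
  [[0,0,0.041],0,0.087],
  [[0,0,0.041],0,0.087],
])

```text
t: 0.93
eef_pos: [175.9, -604.5, 581.3]
orientation: [3.126, -0.001, 0.287]
ft_force: [0.1, 1.4, -1.6]
gripper_width: 87.2
```

```bash
python3 -c "
from rig import env
o=env.get_obs();[print(k,o[k]) for k in('t','qpos','eef_pos','orientation')]"
```

```text
t 0.9333
qpos [ 1.06525647e+00  4.10128117e-01  3.20331401e-01  6.40159917e-01
 -1.47510030e-01  2.09005554e+00  1.05034298e-03]
eef_pos [ 175.94468645 -604.54668363  581.3380568 ]
orientation [ 3.12632074e+00 -9.16224575e-04  2.86787625e-01]
```

Request:
arm_command([
  [[0,0,0.03],0,0.087],
  [[0,0,0.03],0,0.087],
  [[0,0,0.03],0,0.087],
  [[0,0,0.03],0,0.087],
  [[0,0,0.03],0,0.087],
  [[0,0,0.03],0,0.087],
  [[0,0,0.03],0,0.087],
  [[0,0,0.03],0,0.087],
  [[0,0,0.03],0,0.087],
  [[0,0,0.03],0,0.087],
])

```text
t: 1.77
eef_pos: [158.9, -548.6, 715.8]
orientation: [2.881, -0.001, 0.285]
ft_force: [-0.4, 0.1, 0.5]
gripper_width: 87.2
```

```bash
python3 -c "
from rig import env
o=env.get_obs();[print(k,o[k]) for k in('t','qpos','eef_pos','orientation')]"
```

```text
t 1.7667
qpos [ 0.94664417  0.24935323  0.45679097  0.56116496 -0.15403096  2.08902147
 -0.00321343]
eef_pos [ 158.87385802 -548.61414402  715.76674211]
orientation [ 2.88079249e+00 -1.16148212e-03  2.85223379e-01]
```

Request:
arm_command([
  [[0,0,0.03],0,0.087],
  [[0,0,0.03],0,0.087],
  [[0,0,0.03],0,0.087],
  [[0,0,0.03],0,0.087],
  [[0,0,0.03],0,0.087],
  [[0,0,0.03],0,0.087],
  [[0,0,0.0],0,0.087],
  [[0,0,0.0],0,0.087],
  [[0,0,0.0],0,0.087],
  [[0,0,0.0],0,0.087],
])

```text
t: 2.6
eef_pos: [151.3, -522.9, 793.0]
orientation: [2.721, -0.001, 0.285]
ft_force: [-0.8, -0.7, 0.6]
gripper_width: 87.0
```

```bash
cat > o.py <<'E'
from rig import env
o=env.get_obs();[print(k,o[k].round(3) if k!='t' else o[k]) for k in('t','qpos','eef_pos','orientation','ft_force')]
E
python3 o.py
```

```text
t 2.6
qpos [ 0.886  0.204  0.548  0.449 -0.178  2.089 -0.006]
eef_pos [ 151.339 -522.904  792.958]
orientation [ 2.721e+00 -1.000e-03  2.850e-01]
ft_force [-0.797 -0.741  0.573]
```

```bash
python3 - <<'E'
from h import *
print(tri((232,114),(171,181)), onz('top',(238,138),0), onz('side',(178,248),0))
print(onz('top',(252,97),150))
E
```

```text
(array([780.14451551,  70.50015178, 147.65793906]), np.float64(1.668570005962095)) [753.34438409  79.16658385   0.        ] [771.08769205  89.05474737   0.        ]
[818.8527656   22.40947175 150.        ]
```

Request:
arm_command([
  [[0,0,0.03],0,0.087],
  [[0,0,0.025],0,0.087],
  [[0.03,0.01,-0.03],3,0.087],
  [[0.03,0.01,-0.03],3,0.087],
  [[0.03,0.01,-0.03],3,0.087],
  [[0.03,0.01,-0.03],3,0.087],
  [[0.03,0.01,-0.03],3,0.087],
  [[0.03,0.01,-0.03],3,0.087],
  [[0.03,0.01,-0.03],3,0.087],
  [[0.03,0.01,-0.03],3,0.087],
])

```text
t: 3.43
eef_pos: [362.7, -444.3, 600.3]
orientation: [2.651, -0.006, 0.672]
ft_force: [-0.1, -0.5, 0.0]
gripper_width: 87.1
```

```bash
python3 o.py
```

```text
t 3.4333
qpos [ 0.411 -0.164  0.289  1.315  0.132  1.499 -0.17 ]
eef_pos [ 362.66  -444.274  600.35 ]
orientation [ 2.651 -0.006  0.672]
ft_force [-0.115 -0.547  0.009]
```

Request:
arm_command([
  [[0.018,0.03,-0.018],4.2,0.087],
  [[0.018,0.03,-0.018],4.2,0.087],
  [[0.018,0.03,-0.018],4.2,0.087],
  [[0.018,0.03,-0.018],4.2,0.087],
  [[0.018,0.03,-0.018],4.2,0.087],
  [[0.018,0.03,-0.018],4.2,0.087],
  [[0.018,0.03,-0.018],4.2,0.087],
  [[0.018,0.03,-0.018],4.2,0.087],
  [[0.018,0.03,-0.018],4.2,0.087],
  [[0.018,0.03,-0.018],4.2,0.087],
])

```text
t: 4.27
eef_pos: [549.0, -132.5, 414.6]
orientation: [2.642, -0.011, 1.433]
ft_force: [0.5, -0.9, -0.4]
gripper_width: 87.0
```

Request:
arm_command([
  [[0.001,0.033,-0.02],0,0.087],
  [[0.001,0.033,-0.02],0,0.087],
  [[0.001,0.033,-0.02],0,0.087],
  [[0.001,0.033,-0.02],0,0.087],
  [[0.001,0.033,-0.02],0,0.087],
  [[0.001,0.033,-0.02],0,0.087],
  [[0.001,0.033,-0.02],0,0.087],
  [[0.001,0.033,-0.02],0,0.087],
  [[0.001,0.033,-0.02],0,0.087],
  [[0.0,0.02,-0.01],0,0.087],
])

```text
t: 5.1
eef_pos: [560.2, 200.5, 222.5]
orientation: [2.629, -0.024, 1.435]
ft_force: [-0.5, -1.2, 0.2]
gripper_width: 87.3
```

```bash
python3 o.py
```

```text
t 5.1
qpos [-0.018 -0.048 -0.58   1.993  0.406  0.824 -0.968]
eef_pos [560.201 200.512 222.54 ]
orientation [ 2.629 -0.024  1.435]
ft_force [-0.537 -1.249  0.215]
```

```bash
cat > g.py <<'E'
from h import *
import sys
S=np.array([626.5,178.3,50.]); YAW=-.159
def rep(n,off=0,z=9.5):
    o=env.get_obs(); M=R.from_euler('xyz',o['orientation']).as_matrix(); Rt=trayR(YAW)
    D=Rt.T@M
    print('tool in tray frame: y',D[:,1].round(3),'z',D[:,2].round(3))
    tgt=S+Rt@np.array([0,0,27*n+z+off]); d=tgt-o['eef_pos']
    print('tcp in tray',(Rt.T@(o['eef_pos']-S)-[0,0,27*n]).round(1),'target',tgt.round(1),'delta',d.round(1))
    print('f',o['ft_force'].round(1),'w',round(o['gripper_width'],1),'t',o['t'])
if __name__=='__main__': rep(int(sys.argv[1]),float(sys.argv[2]))
E
python3 g.py 2 40; python3 g.py 2 0
```

```text
tool in tray frame: y [0.999 0.009 0.043] z [ 0.042  0.032 -0.999]
tcp in tray [ 16.6  11.4 131.1] target [580.2 185.7 142.3] delta [ 20.  -14.8 -80.3]
f [-0.5 -1.2  0.2] w 87.3 t 5.1
tool in tray frame: y [0.999 0.009 0.043] z [ 0.042  0.032 -0.999]
tcp in tray [ 16.6  11.4 131.1] target [598.1 182.9 106.6] delta [  37.9  -17.7 -115.9]
f [-0.5 -1.2  0.2] w 87.3 t 5.1
```

Request:
arm_command([
  [[0.004,-0.003,-0.012],0,0.087],
  [[0.004,-0.003,-0.012],0,0.087],
  [[0.004,-0.003,-0.012],0,0.087],
  [[0.004,-0.003,-0.012],0,0.087],
  [[0.004,-0.003,-0.012],0,0.087],
  [[0,0,-0.012],0,0.087],
  [[0,0,-0.008],0,0.087],
  [[0,0,0],0,0.087],
  [[0,0,0],0,0.087],
  [[0,0,0],0,0.087],
])

```text
t: 5.93
eef_pos: [583.6, 184.6, 137.2]
orientation: [2.629, -0.028, 1.432]
ft_force: [0.0, -1.0, 0.2]
gripper_width: 87.0
```

```bash
python3 g.py 2 20; python3 g.py 2 0; python3 - <<'E'
from h import *
for n in("top","side"):
    a=vision.grab_frame(n)[:,:,::-1]; a=a[120:270,110:290] if n=='top' else a[170:330,110:300]
    cv2.imwrite(f"pics/{n}1.png",cv2.resize(a,None,fx=4,fy=3.7,interpolation=2))
E
```

```text
tool in tray frame: y [0.999 0.004 0.043] z [ 0.042  0.034 -0.999]
tcp in tray [ 0.8 -0.6 43.4] target [589.2 184.3 124.4] delta [  5.6  -0.3 -12.7]
f [ 0.  -1.   0.2] w 87.0 t 5.9333
tool in tray frame: y [0.999 0.004 0.043] z [ 0.042  0.034 -0.999]
tcp in tray [ 0.8 -0.6 43.4] target [598.1 182.9 106.6] delta [ 14.5  -1.8 -30.6]
f [ 0.  -1.   0.2] w 87.0 t 5.9333
```

View pics/side1.png

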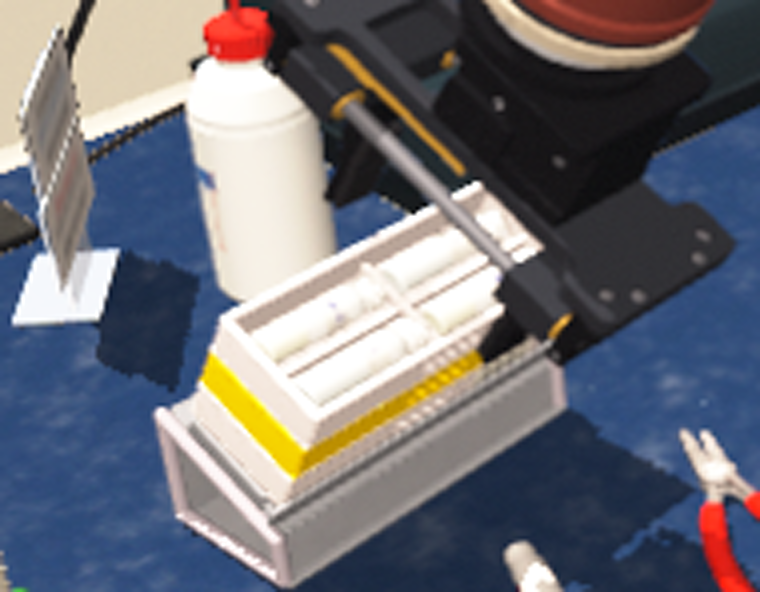

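View pics/top1.png

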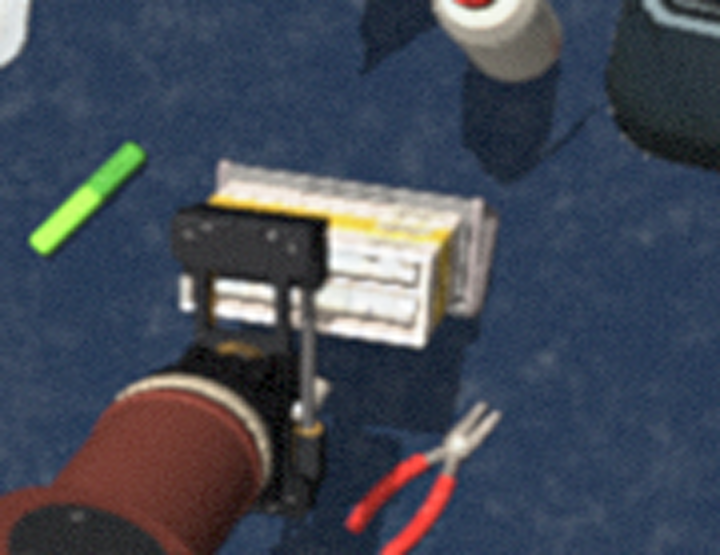

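Request:
arm_command([
  [[0.0024,-0.0003,-0.005],0,0.087],
  [[0.0024,-0.0003,-0.005],0,0.087],
  [[0.0024,-0.0003,-0.005],0,0.087],
  [[0.0024,-0.0003,-0.005],0,0.087],
  [[0.0024,-0.0003,-0.005],0,0.087],
  [[0.002,0,-0.004],0,0.087],
  [[0,0,0],0,0.087],
  [[0,0,0],0,0.087],
  [[0,0,0],0,0.087],
  [[0,0,0],0,0.087],
])

```text
t: 6.87
eef_pos: [600.0, 184.3, 106.9]
orientation: [2.626, -0.029, 1.433]
ft_force: [0.1, -0.4, 0.2]
gripper_width: 86.8
```

```bash
python3 g.py 2 0; python3 - <<'E'
from h import *
for n in("side",):
    a=vision.grab_frame(n)[:,:,::-1]; a=a[120:270,110:290] if n=='top' else a[170:330,110:300]
    cv2.imwrite(f"pics/{n}2.png",cv2.resize(a,None,fx=4,fy=3.7,interpolation=2))
E
```

```text
tool in tray frame: y [0.999 0.004 0.045] z [ 0.045  0.036 -0.998]
tcp in tray [1.6 1.7 9. ] target [598.1 182.9 106.6] delta [-1.9 -1.4 -0.2]
f [ 0.1 -0.4  0.2] w 86.8 t 6.8667
```

View pics/side2.png

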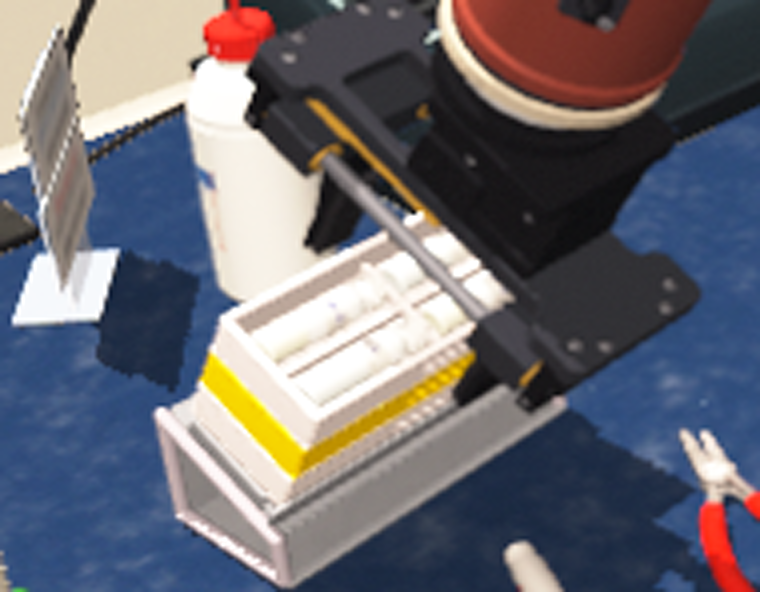

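```bash
python3 - <<'E'
from h import *
o=env.get_obs();M=R.from_euler('xyz',o['orientation']).as_matrix()
for v in [(0,-43.5,0),(0,43.5,0),(0,-50,0),(10,-43.5,0),(-10,-43.5,0)]:
    p=proj('side',o['eef_pos']+M@np.array(v))[0]; print(v,(p-[110,170])*[4,3.7])
E
```

```text
(0, -43.5, 0) [463.67542286 381.62097352]
(0, 43.5, 0) [331.55524266 244.97642625]
(0, -50, 0) [473.78719659 392.06805715]
(10, -43.5, 0) [446.54600412 392.27736085]
(-10, -43.5, 0) [480.52386164 371.13904773]
```

Request:
arm_command([
  [[-0.0015,-0.001,0],0,0.087],
  [[0,0,0],0,0.08],
  [[0,0,0],0,0.074],
  [[0,0,0],0,0.07],
  [[0,0,0],0,0.067],
  [[0,0,0],0,0.065],
  [[0,0,0],0,0.063],
  [[0,0,0],0,0.06],
  [[0,0,0],0,0.058],
  [[0,0,0],0,0.055],
], grip_force=6)

```text
t: 7.75
eef_pos: [598.6, 183.4, 108.2]
orientation: [2.624, -0.03, 1.433]
ft_force: [0.1, -0.1, 0.4]
gripper_width: 62.6
```

```bash
python3 g.py 2 0
```

```text
tool in tray frame: y [0.999 0.004 0.047] z [ 0.047  0.036 -0.998]
tcp in tray [ 1.1  0.6 10.8] target [598.1 182.9 106.6] delta [-0.5 -0.5 -1.6]
f [ 0.1 -0.1  0.4] w 62.6 t 7.75
```

Request:
arm_command([
  [[0,0,0],0,0.05],
  [[0,0,0],0,0.05],
  [[-0.001,0.0002,0.002],0,0.05],
  [[-0.002,0.0003,0.004],0,0.05],
  [[-0.002,0.0003,0.004],0,0.05],
  [[-0.003,0.0005,0.006],0,0.05],
  [[-0.003,0.0005,0.006],0,0.05],
  [[-0.003,0.0005,0.006],0,0.05],
  [[-0.003,0.0005,0.006],0,0.05],
  [[-0.003,0.0005,0.006],0,0.05],
], grip_force=30)

```text
t: 8.58
eef_pos: [575.0, 186.3, 149.8]
orientation: [2.628, -0.028, 1.433]
ft_force: [-0.5, 0.4, -1.4]
gripper_width: 62.6
```

```bash
python3 g.py 2 0; python3 - <<'E'
from h import *
for n in("side",):
    a=vision.grab_frame(n)[:,:,::-1]; a=a[120:270,110:290] if n=='top' else a[170:330,110:300]
    cv2.imwrite(f"pics/{n}3.png",cv2.resize(a,None,fx=4,fy=3.7,interpolation=2))
E
```

```text
tool in tray frame: y [0.999 0.005 0.043] z [ 0.043  0.035 -0.998]
tcp in tray [-1.2 -0.2 58.6] target [598.1 182.9 106.6] delta [ 23.1  -3.5 -43.2]
f [-0.5  0.4 -1.4] w 62.6 t 8.5833
```

View pics/side3.png

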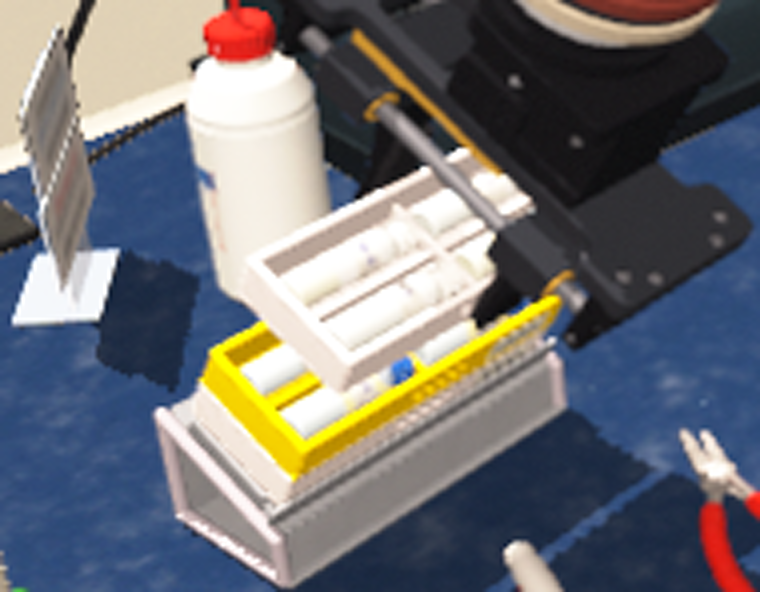

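```bash
cat > fit.py <<'E'
from h import *
import itertools
from scipy.optimize import least_squares
D=[([ 1.1917948 ,  0.33387662,  0.03990108,  1.46619649, -0.01340231,1.34329571, -0.05852388],[179.347,-624.319,221.718],[-3.14008664e+00 , 1.08710724e-04,  2.79735177e-01]),
([1.06525647e+00,4.10128117e-01,3.20331401e-01,6.40159917e-01,-1.47510030e-01,2.09005554e+00,1.05034298e-03],[175.94468645,-604.54668363,581.3380568],[3.12632074e+00,-9.16224575e-04,2.86787625e-01]),
([0.94664417,0.24935323,0.45679097,0.56116496,-0.15403096,2.08902147,-0.00321343],[158.87385802,-548.61414402,715.76674211],[2.88079249,-1.16e-3,2.85223379e-01]),
([0.886,0.204,0.548,0.449,-0.178,2.089,-0.006],[151.339,-522.904,792.958],[2.721,-.001,.285]),
([0.411,-0.164,0.289,1.315,0.132,1.499,-0.17],[362.66,-444.274,600.35],[2.651,-.006,.672]),
([-0.018,-0.048,-0.58,1.993,0.406,0.824,-0.968],[560.201,200.512,222.54],[2.629,-.024,1.435])]
o=env.get_obs();D.append((o['qpos'],o['eef_pos'],o['orientation']))
def fk(q,p,sg):
    h,a,e1,e2,b,w,t,o1,o7,e0=p
    Rz=lambda x:R.from_euler('z',x).as_matrix();Ry=lambda x:R.from_euler('y',x).as_matrix()
    M=Rz(sg[0]*q[0]+o1);P=np.array([0,0,h])+M@[e0,0,0.]
    M=M@Ry(q[1])@Rz(sg[1]*q[2]);P=P+M@[e1,0,a]
    M=M@Ry(q[3]);P=P+M@[e2,0,b]
    M=M@Rz(sg[2]*q[4])@Ry(q[5]);P=P+M@[w,0,t]
    M=M@Rz(sg[3]*q[6]+o7)
    return P,M
def res(p,sg):
    r=[]
    for q,x,e in D:
        P,M=fk(q,p,sg);r+=list((P-x)/5)+list((M.T@R.from_euler('xyz',e).as_matrix()-np.eye(3)).ravel()*50)
    return np.array(r)
if __name__=='__main__':
  best=None
  for sg in itertools.product((1,-1),repeat=4):
   for o7 in(1.57,-1.57):
    s=least_squares(res,[300,400,0,0,450,0,300,0,o7,0],args=(sg,))
    if best is None or s.cost<best[0]: best=(s.cost,sg,s.x)
  print(best); np.save('kin.npy',np.array([*best[1],*best[2]]))
  print(res(best[2],best[1]).reshape(-1,12)[:,:3]*5)
E
python3 fit.py; python3 o.py
```

```text
(np.float64(12.699180062797563), (-1, -1, -1, -1), array([ 2.67285864e+02,  4.80599072e+02,  2.34835848e+01,  9.22436233e+00,
        5.08731851e+02,  2.26584216e+01,  3.69316666e+02, -6.22457739e-02,
        1.51283937e+00, -5.12439816e+00]))
[[ 2.12452641  5.78831126 -1.8157836 ]
 [-0.7932982  -0.66245909 -0.50207978]
 [ 1.35201462 -1.04590697  0.32507122]
 [ 1.42640875 -2.0719279  -0.15510532]
 [ 0.95834543  8.86705757  4.07691235]
 [ 2.25027821  3.31152493 -0.82987571]
 [ 1.544101   -0.09244732 -1.09913915]]
t 8.6333
qpos [-0.013  0.048 -0.571  2.07   0.546  0.685 -1.089]
eef_pos [575.211 186.928 151.339]
orientation [ 2.627 -0.029  1.434]
ft_force [ 0.843  0.644 -0.126]
```

Request:
arm_command([
  [[-0.01,0,0.035],0,0.05],
  [[-0.01,0,0.035],0,0.05],
  [[-0.01,-0.02,0.02],0,0.05],
  [[-0.01,-0.035,0],0,0.05],
  [[-0.01,-0.035,0],0,0.05],
  [[-0.01,-0.035,0],0,0.05],
  [[-0.01,-0.035,0],0,0.05],
  [[-0.01,-0.035,0],0,0.05],
  [[-0.01,-0.035,-0.01],0,0.05],
  [[-0.01,-0.02,-0.01],0,0.05],
])

```text
t: 9.47
eef_pos: [480.5, -52.4, 229.5]
orientation: [2.627, -0.037, 1.457]
ft_force: [1.4, -0.4, -0.9]
gripper_width: 61.7
```

```bash
python3 o.py
```

```text
t 9.4667
qpos [ 0.264 -0.381 -0.203  2.245 -0.115  0.757 -0.006]
eef_pos [480.518 -52.351 229.515]
orientation [ 2.627 -0.037  1.457]
ft_force [ 1.361 -0.398 -0.853]
```

Request:
arm_command([
  [[-0.02,0.002,-0.01],0,0.05],
  [[-0.02,0.002,-0.01],0,0.05],
  [[-0.02,0.002,-0.01],0,0.05],
  [[-0.02,0.002,-0.01],0,0.05],
  [[-0.02,0.002,-0.01],0,0.05],
  [[-0.02,0.002,-0.01],0,0.05],
  [[-0.02,0.002,-0.01],0,0.05],
  [[-0.02,0.002,-0.01],0,0.05],
  [[0,0,0],0,0.05],
  [[0,0,0],0,0.05],
])

```text
t: 10.3
eef_pos: [423.5, -59.3, 134.2]
orientation: [2.711, -0.043, 1.461]
ft_force: [-0.0, 0.4, -1.5]
gripper_width: 62.4
```

```bash
python3 o.py
```

```text
t 10.3
qpos [ 0.65  -0.381 -0.485  2.398 -0.375  0.682  0.283]
eef_pos [423.451 -59.271 134.157]
orientation [ 2.711 -0.043  1.461]
ft_force [-0.013  0.389 -1.49 ]
```

Request:
arm_command([
  [[-0.025,0.003,0.0],0,0.05],
  [[-0.025,0.003,0.0],0,0.05],
  [[-0.025,0.003,0.0],0,0.05],
  [[-0.025,0.003,0.0],0,0.05],
  [[-0.025,0.003,0.0],0,0.05],
  [[-0.025,0.003,0.0],0,0.05],
  [[-0.025,0.003,0.0],0,0.05],
  [[-0.025,0.003,0.0],0,0.05],
  [[-0.025,0.003,0.0],0,0.05],
  [[-0.025,0.003,0.0],0,0.05],
])

```text
t: 11.13
eef_pos: [349.4, -84.1, 120.6]
orientation: [2.883, -0.077, 1.475]
ft_force: [0.1, 0.5, -1.5]
gripper_width: 61.8
```

```bash
python3 o.py;python3 - <<'E'
from h import *
for n in("side","top"):
    a=vision.grab_frame(n)[:,:,::-1]
    cv2.imwrite(f"pics/{n}4.png",a)
E
```

```text
t 11.1333
qpos [ 0.601 -0.381 -0.302  2.398 -0.307  0.891  0.368]
eef_pos [349.374 -84.051 120.574]
orientation [ 2.883 -0.077  1.475]
ft_force [ 0.084  0.536 -1.543]
```

View pics/side4.png

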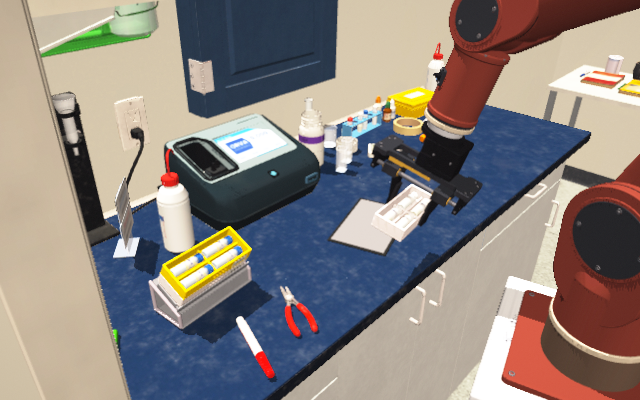

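Request:
arm_command([
  [[-0.03,-0.007,0.0],0,0.05],
  [[-0.03,-0.007,0.0],0,0.05],
  [[-0.03,-0.007,0.0],0,0.05],
  [[-0.03,-0.007,0.0],0,0.05],
  [[-0.03,-0.007,0.0],0,0.05],
  [[-0.03,-0.007,0.0],0,0.05],
  [[-0.03,-0.007,0.0],0,0.05],
  [[-0.03,-0.007,0.0],0,0.05],
  [[-0.03,-0.007,0.0],0,0.05],
  [[-0.03,-0.007,0.0],0,0.05],
])

```text
t: 12.07
eef_pos: [125.5, -224.8, 117.3]
orientation: [2.951, -0.13, 1.504]
ft_force: [1.6, -0.5, -1.5]
gripper_width: 62.3
```

```bash
cat >> o.py <<'E'
from scipy.spatial.transform import Rotation as R
M=R.from_euler('xyz',o['orientation']).as_matrix();print('tool z',M[:,2].round(3),'jaw az',__import__('numpy').arctan2(M[1,1],M[0,1]).round(3))
E
python3 o.py
```

```text
t 12.0667
qpos [ 1.591 -0.381 -0.302  2.397 -0.358  1.196  1.381]
eef_pos [ 125.547 -224.75   117.306]
orientation [ 2.951 -0.13   1.504]
ft_force [ 1.638 -0.531 -1.488]
tool z [ 0.197  0.115 -0.974] jaw az -0.092
```

Request:
arm_command([
  [[0.03,0.0,0.006],-4.2,0.05],
  [[0.03,0.01,0.006],-4.2,0.05],
  [[0.03,0.015,0.006],-4.2,0.05],
  [[0.03,0.02,0.006],-4.2,0.05],
  [[0.03,0.02,0.003],-4.2,0.05],
  [[0.03,0.02,0.003],-4.2,0.05],
  [[0.025,0.02,0],-4.2,0.05],
  [[0.02,0.02,0],-4.2,0.05],
  [[0.01,0.015,0],-4.2,0.05],
  [[0.01,0.01,0],-4.2,0.05],
])

```text
t: 12.9
eef_pos: [344.5, -126.7, 134.7]
orientation: [2.955, -0.143, 0.766]
ft_force: [0.9, 0.1, -1.6]
gripper_width: 62.1
```

```bash
python3 o.py
```

```text
t 12.9
qpos [ 0.697 -0.377 -0.351  2.353 -0.217  0.922 -0.352]
eef_pos [ 344.546 -126.687  134.73 ]
orientation [ 2.955 -0.143  0.766]
ft_force [ 0.866  0.126 -1.57 ]
tool z [ 0.23  -0.036 -0.973] jaw az -0.831
```

Request:
arm_command([
  [[-0.018,0.006,0.0],-4,0.05],
  [[-0.018,0.006,0.0],-4,0.05],
  [[-0.018,0.006,0.0],-4,0.05],
  [[-0.018,0.006,0.0],0,0.05],
  [[-0.018,0.006,0.0],0,0.05],
  [[-0.018,0.006,0.0],0,0.05],
  [[0,0,0],0,0.05],
  [[0,0,0],0,0.05],
  [[0,0,0],0,0.05],
  [[0,0,0],0,0.05],
])

```text
t: 13.73
eef_pos: [317.4, -111.6, 113.0]
orientation: [3.004, -0.105, 0.575]
ft_force: [0.4, -0.0, -1.3]
gripper_width: 62.1
```

```bash
python3 o.py
```

```text
t 13.7333
qpos [ 0.56  -0.381 -0.31   2.397 -0.123  0.939 -0.677]
eef_pos [ 317.383 -111.556  112.962]
orientation [ 3.004 -0.105  0.575]
ft_force [ 0.384 -0.039 -1.302]
tool z [ 0.162 -0.058 -0.985] jaw az -1.01
```

Request:
arm_command([
  [[-0.025,0.009,0.0],0,0.05],
  [[-0.025,0.009,0.0],0,0.05],
  [[-0.025,0.009,0.0],0,0.05],
  [[-0.025,0.009,0.0],0,0.05],
  [[-0.025,0.009,0.0],0,0.05],
  [[-0.025,0.009,0.0],0,0.05],
  [[-0.025,0.009,0.0],0,0.05],
  [[0,0,0],0,0.05],
  [[0,0,0],0,0.05],
  [[0,0,0],0,0.05],
])

```text
t: 14.57
eef_pos: [266.2, -90.9, 107.2]
orientation: [3.122, -0.013, 0.568]
ft_force: [0.3, -0.3, -1.5]
gripper_width: 62.0
```

```bash
python3 o.py
```

```text
t 14.5667
qpos [ 0.562 -0.381 -0.32   2.397 -0.128  1.087 -0.682]
eef_pos [266.186 -90.886 107.156]
orientation [ 3.122 -0.013  0.568]
ft_force [ 0.279 -0.279 -1.54 ]
tool z [ 0.022 -0.01  -1.   ] jaw az -1.003
```

Request:
arm_command([
  [[0.02,-0.025,0.005],6,0.05],
  [[0.02,-0.03,0.003],6,0.05],
  [[0.02,-0.03,0],6,0.05],
  [[0.02,-0.03,0],6,0.05],
  [[0.02,-0.03,0],6,0.05],
  [[0.02,-0.03,0],6,0.05],
  [[0.02,-0.03,0],6,0.05],
  [[0.02,-0.03,0],6,0.05],
  [[0.015,-0.03,-0.01],6,0.05],
  [[0.01,-0.02,-0.01],6,0.05],
])

```text
t: 15.4
eef_pos: [459.6, -390.8, 94.8]
orientation: [3.113, -0.005, 1.665]
ft_force: [-0.9, -0.3, -2.9]
gripper_width: 62.0
```

```bash
python3 o.py
```

```text
t 15.4
qpos [ 0.688  0.327 -0.052  1.745 -0.007  1.051  0.737]
eef_pos [ 459.567 -390.767   94.789]
orientation [ 3.113 -0.005  1.665]
ft_force [-0.912 -0.334 -2.923]
tool z [ 0.028  0.008 -1.   ] jaw az 0.094
```

Request:
arm_command([
  [[0.004,0,-0.013],0,0.05],
  [[0,0,-0.013],0,0.05],
  [[0,0,-0.013],0,0.05],
  [[0,0,-0.013],0,0.05],
  [[0,0,-0.01],0,0.05],
  [[0,0,-0.006],0,0.05],
  [[0,0,-0.003],0,0.05],
  [[0,0,-0.003],0,0.05],
  [[0,0,0],0,0.05],
  [[0,0,0],0,0.05],
])

```text
t: 16.23
eef_pos: [464.8, -396.3, 12.7]
orientation: [3.113, -0.004, 1.661]
ft_force: [-0.1, 0.1, -2.0]
gripper_width: 61.7
```

```bash
python3 o.py;python3 - <<'E'
from h import *
for n in("side","top"):
    a=vision.grab_frame(n)[:,:,::-1]
    a=a[130:250,310:470] if n=='side' else a[200:320,340:500]
    cv2.imwrite(f"pics/{n}5.png",cv2.resize(a,None,fx=4.5,fy=4.5,interpolation=2))
E
```

```text
t 16.2333
qpos [ 6.880e-01  4.350e-01 -5.100e-02  1.786e+00 -1.000e-03  9.030e-01
  7.330e-01]
eef_pos [ 464.793 -396.315   12.693]
orientation [ 3.113 -0.004  1.661]
ft_force [-0.115  0.057 -1.955]
tool z [ 0.028  0.007 -1.   ] jaw az 0.09
```

View pics/side5.png

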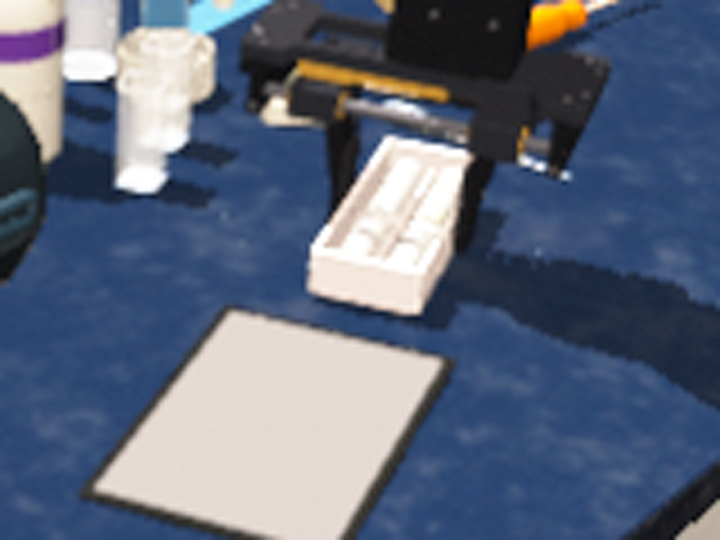

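Request:
arm_command([
  [[0,0,-0.0015],0,0.05],
  [[0,0,-0.0015],0,0.05],
  [[0,0,-0.001],0,0.05],
  [[0,0,-0.001],0,0.05],
  [[0,0,0],0,0.05],
  [[0,0,0],0,0.064],
  [[0,0,0],0,0.068],
  [[0,0,0],0,0.075],
  [[0,0,0],0,0.082],
  [[0,0,0],0,0.087],
])

```text
t: 17.17
eef_pos: [466.3, -397.2, 12.8]
orientation: [3.11, -0.001, 1.661]
ft_force: [-0.2, -0.8, -0.2]
gripper_width: 80.3
```

```bash
python3 o.py
```

```text
t 17.1667
qpos [ 6.880e-01  4.350e-01 -5.100e-02  1.786e+00 -1.000e-03  8.990e-01
  7.330e-01]
eef_pos [ 466.269 -397.233   12.838]
orientation [ 3.110e+00 -1.000e-03  1.661e+00]
ft_force [-0.163 -0.767 -0.18 ]
tool z [ 0.031  0.004 -0.999] jaw az 0.09
```

Request:
arm_command([
  [[0,0,0.025],0,0.087],
  [[0,0,0.04],0,0.087],
  [[0.005,0.02,0.035],-2,0.087],
  [[0.005,0.02,0.035],-2,0.087],
  [[0.005,0.02,0.035],-2,0.087],
  [[0.005,0.02,0.035],-2,0.087],
  [[0.005,0.02,0.035],-2,0.087],
  [[0.005,0.02,0.035],-2,0.087],
  [[0.005,0.02,0.035],-2,0.087],
  [[0.005,0.02,0.035],-2,0.087],
])

```text
t: 18.0
eef_pos: [496.5, -233.5, 359.5]
orientation: [3.122, -0.01, 1.361]
ft_force: [0.2, -0.6, 0.0]
gripper_width: 87.4
```

Request:
arm_command([
  [[0.003,0.015,0.038],0,0.087],
  [[0.003,0.015,0.038],0,0.087],
  [[0.003,0.015,0.038],0,0.087],
  [[0.003,0.015,0.038],0,0.087],
  [[0.003,0.015,0.038],0,0.087],
  [[0.003,0.015,0.038],0,0.087],
  [[0.0,0.0,0.03],0,0.087],
  [[0.0,0.0,0.03],0,0.087],
  [[0.0,0.0,0.03],0,0.087],
  [[0.0,0.0,0.03],0,0.087],
])

```text
t: 18.83
eef_pos: [510.9, -136.9, 631.4]
orientation: [3.083, -0.013, 1.366]
ft_force: [0.3, 0.1, -1.2]
gripper_width: 86.8
```

```bash
python3 o.py;python3 - <<'E'
from h import *
for n in("side","top"):
    a=vision.grab_frame(n)[:,:,::-1]
    cv2.imwrite(f"pics/{n}6.png",a)
E
```

```text
t 18.8333
qpos [-0.144  0.177  0.455  0.833 -0.11   2.089  0.04 ]
eef_pos [ 510.901 -136.948  631.414]
orientation [ 3.083 -0.013  1.366]
ft_force [ 0.265  0.092 -1.198]
tool z [ 0.06   0.001 -0.998] jaw az -0.205
```

View pics/side6.png

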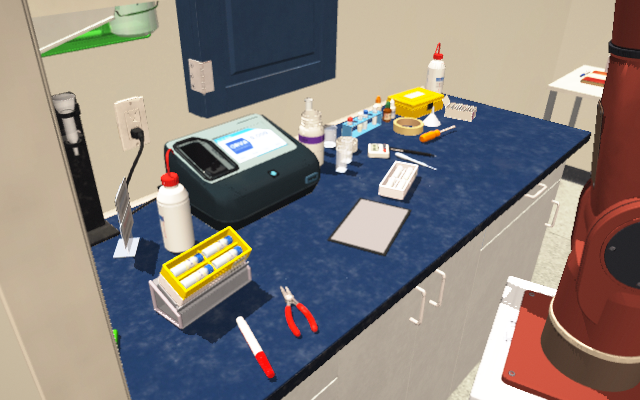

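View pics/top6.png

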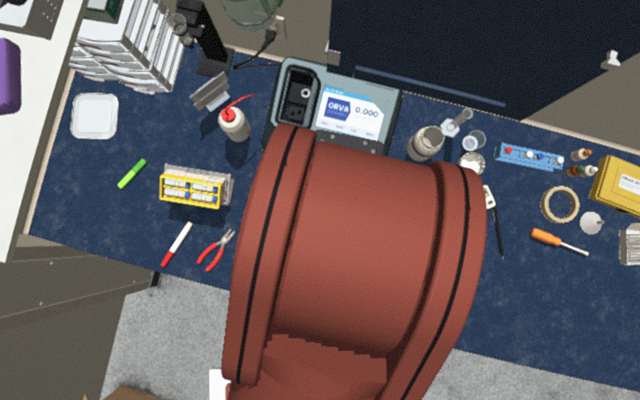

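Request:
arm_command([
  [[0.0,0.0,0.035],0,0.087],
  [[0.0,0.0,0.035],0,0.087],
  [[0.0,0.0,0.035],0,0.087],
  [[0.0,0.0,0.035],0,0.087],
  [[0.0,0.0,0.035],0,0.087],
  [[0.0,0.0,0.035],0,0.087],
  [[0.0,0.0,0.035],0,0.087],
  [[0.0,0.0,0.035],0,0.087],
  [[0.0,0.0,0.035],0,0.087],
  [[0.0,0.0,0.035],0,0.087],
])

```text
t: 19.77
eef_pos: [488.5, -126.5, 766.2]
orientation: [2.795, -0.003, 1.366]
ft_force: [0.3, -1.0, 1.4]
gripper_width: 87.4
```

```bash
python3 o.py; python3 - <<'E'
from h import *
a=cv2.imread("pics/top6.png")[155:220,150:245];cv2.imwrite("pics/tz6.png",cv2.resize(a,None,fx=8,fy=8,interpolation=2))
a=cv2.imread("pics/side6.png")[215:335,140:265];cv2.imwrite("pics/sz6.png",cv2.resize(a,None,fx=5,fy=5,interpolation=2))
E
```

```text
t 19.7667
qpos [-0.367  0.104  0.689  0.623 -0.119  2.089  0.025]
eef_pos [ 488.503 -126.466  766.19 ]
orientation [ 2.795 -0.003  1.366]
ft_force [ 0.28  -1.032  1.369]
tool z [ 0.334 -0.067 -0.94 ] jaw az -0.206
```

View pics/tz6.png

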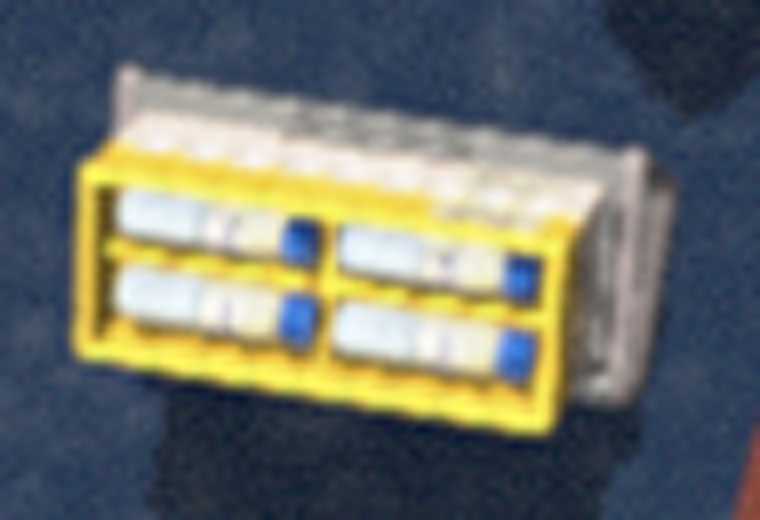

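View pics/sz6.png

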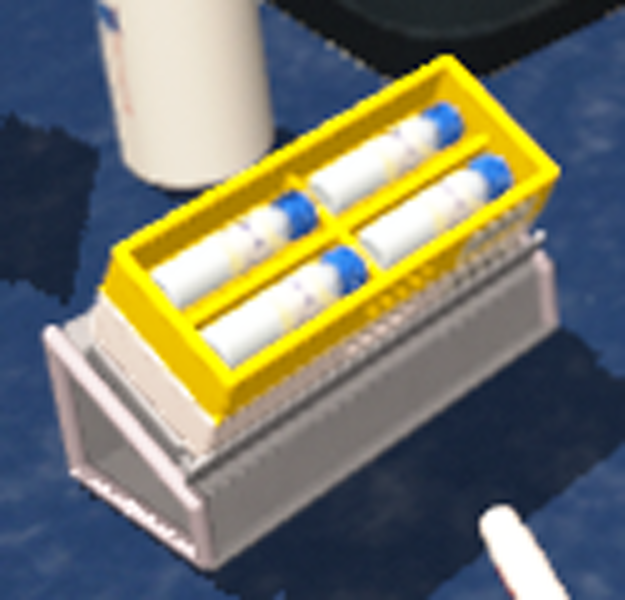

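Request:
arm_command([
  [[0.0,0.0,0.035],0,0.087],
  [[0.0,0.0,0.035],0,0.087],
  [[0.0,0.0,0.035],0,0.087],
  [[0.006,0.015,-0.03],0,0.087],
  [[0.006,0.018,-0.035],0,0.087],
  [[0.006,0.018,-0.035],0,0.087],
  [[0.006,0.018,-0.035],0,0.087],
  [[0.006,0.018,-0.035],0,0.087],
  [[0.006,0.018,-0.035],0,0.087],
  [[0.006,0.018,-0.035],0,0.087],
])

```text
t: 20.6
eef_pos: [518.3, -12.8, 589.7]
orientation: [2.661, -0.013, 1.344]
ft_force: [1.8, 0.5, 0.5]
gripper_width: 87.1
```

```bash
python3 o.py; python3 - <<'E'
from h import *
from scipy.optimize import least_squares
T={'b+':(160,176.3),'b-':(222.3,184),'f-':(218.8,209),'f+':(159.4,199.4)}
S={'b+':(162,266),'b-':(229.4,226.4),'f-':(252,249.4),'f+':(186.4,291.6)}
L=np.array([[31 if k[0]=='b' else -31,75 if k[1]=='+' else -75,59] for k in T])
def f(p,full=0):
    P=np.array([p[0],p[1],50])+L@trayR(p[2]).T
    r=np.vstack([proj('top',P)-list(T.values())-0*1,proj('side',P)-list(S.values())])
    return r if full else r.ravel()
s=least_squares(f,[626,178,-.16]);print(s.x,f(s.x,1).round(1).tolist())
E
```

```text
t 20.6
qpos [-0.683 -0.288  0.33   1.418  0.335  1.571 -0.503]
eef_pos [518.313 -12.85  589.673]
orientation [ 2.661 -0.013  1.344]
ft_force [1.812 0.48  0.484]
tool z [ 0.453 -0.092 -0.887] jaw az -0.233
[ 6.26733762e+02  1.78634768e+02 -1.62479359e-01] [[-0.8, -0.6], [-2.7, 0.8], [-0.6, -0.7], [-0.4, -0.3], [0.6, -1.6], [0.2, -1.6], [0.5, -0.9], [0.6, 0.3]]
```

Request:
arm_command([
  [[0.004,0.017,-0.034],0.4,0.087],
  [[0.004,0.017,-0.034],0.4,0.087],
  [[0.004,0.017,-0.034],0.4,0.087],
  [[0.004,0.017,-0.034],0.4,0.087],
  [[0.004,0.017,-0.034],0.4,0.087],
  [[0.004,0.017,-0.034],0.4,0.087],
  [[0.004,0.017,-0.034],0.4,0.087],
  [[0.004,0.017,-0.034],0.4,0.087],
  [[0.004,0.017,-0.034],0.4,0.087],
  [[0.004,0.017,-0.034],0.4,0.087],
])

```text
t: 21.43
eef_pos: [559.0, 166.1, 242.0]
orientation: [2.648, -0.032, 1.419]
ft_force: [1.6, 0.1, 0.3]
gripper_width: 87.2
```

```bash
python3 g.py 1 50; python3 o.py
```

```text
tool in tray frame: y [ 1.    -0.009  0.023] z [ 0.023  0.031 -0.999]
tcp in tray [ 29.3 -22.7 173.4] target [587.8 184.5 127.1] delta [  28.8   18.4 -114.8]
f [1.6 0.1 0.3] w 87.2 t 21.4333
t 21.4333
qpos [-0.734 -0.124  0.172  2.018  0.41   0.883 -0.925]
eef_pos [559.033 166.138 241.966]
orientation [ 2.648 -0.032  1.419]
ft_force [1.61  0.059 0.32 ]
tool z [ 0.472 -0.044 -0.88 ] jaw az -0.169
```

Request:
arm_command([
  [[0.0035,0.0022,-0.016],0,0.087],
  [[0.0035,0.0022,-0.016],0,0.087],
  [[0.0035,0.0022,-0.016],0,0.087],
  [[0.0035,0.0022,-0.016],0,0.087],
  [[0.0035,0.0022,-0.016],0,0.087],
  [[0.0035,0.0022,-0.014],0,0.087],
  [[0.003,0.0022,-0.01],0,0.087],
  [[0,0,-0.005],0,0.087],
  [[0,0,0],0,0.087],
  [[0,0,0],0,0.087],
])

```text
t: 22.27
eef_pos: [584.2, 188.2, 123.8]
orientation: [2.65, -0.032, 1.424]
ft_force: [0.1, 0.2, 0.6]
gripper_width: 87.1
```

```bash
python3 g.py 1 0
```

```text
tool in tray frame: y [ 1.    -0.004  0.021] z [ 0.021  0.034 -0.999]
tcp in tray [-5.2  3.  58.4] target [610.2 180.9  82.5] delta [ 26.   -7.2 -41.3]
f [0.1 0.2 0.6] w 87.1 t 22.2667
```

Request:
arm_command([
  [[0.005,-0.001,-0.005],0,0.087],
  [[0.005,-0.001,-0.006],0,0.087],
  [[0.003,-0.001,-0.006],0,0.087],
  [[0.003,-0.001,-0.006],0,0.087],
  [[0.003,-0.001,-0.006],0,0.087],
  [[0.003,-0.001,-0.006],0,0.087],
  [[0.0025,-0.001,-0.004],0,0.087],
  [[0,0,0],0,0.087],
  [[0,0,0],0,0.087],
  [[0,0,0],0,0.087],
])

```text
t: 23.1
eef_pos: [612.8, 180.0, 83.4]
orientation: [2.647, -0.034, 1.423]
ft_force: [-0.3, -0.0, -0.4]
gripper_width: 86.6
```

```bash
python3 g.py 1 0
```

```text
tool in tray frame: y [ 1.    -0.007  0.024] z [ 0.024  0.035 -0.999]
tcp in tray [ 2.8 -0.5  9. ] target [610.2 180.9  82.5] delta [-2.6  0.9 -0.8]
f [-0.3 -0.  -0.4] w 86.6 t 23.1
```

Request:
arm_command([
  [[-0.002,0.0004,-0.0005],0,0.087],
  [[0,0,0],0,0.08],
  [[0,0,0],0,0.074],
  [[0,0,0],0,0.07],
  [[0,0,0],0,0.067],
  [[0,0,0],0,0.065],
  [[0,0,0],0,0.063],
  [[0,0,0],0,0.06],
  [[0,0,0],0,0.058],
  [[0,0,0],0,0.055],
], grip_force=6)

```text
t: 23.93
eef_pos: [610.7, 181.6, 84.4]
orientation: [2.646, -0.036, 1.424]
ft_force: [-0.5, -0.2, 0.3]
gripper_width: 62.2
```

```bash
python3 g.py 1 0
```

```text
tool in tray frame: y [ 1.    -0.007  0.025] z [ 0.026  0.038 -0.999]
tcp in tray [ 1.2  0.8 11. ] target [610.2 180.9  82.5] delta [-0.5 -0.7 -1.9]
f [-0.5 -0.2  0.3] w 62.2 t 23.9333
```

Request:
arm_command([
  [[0,0,0],0,0.05],
  [[0,0,0],0,0.05],
  [[-0.001,0.0002,0.002],0,0.05],
  [[-0.002,0.0003,0.004],0,0.05],
  [[-0.002,0.0003,0.004],0,0.05],
  [[-0.003,0.0005,0.006],0,0.05],
  [[-0.003,0.0005,0.006],0,0.05],
  [[-0.003,0.0005,0.006],0,0.05],
  [[-0.003,0.0005,0.006],0,0.05],
  [[-0.003,0.0005,0.006],0,0.05],
], grip_force=30)

```text
t: 24.77
eef_pos: [587.1, 183.8, 126.0]
orientation: [2.649, -0.033, 1.423]
ft_force: [-0.2, -0.3, -1.7]
gripper_width: 61.8
```

```bash
python3 g.py 1 0; python3 - <<'E'
from h import *
for n in("side",):
    a=vision.grab_frame(n)[:,:,::-1]; a=a[120:270,110:290] if n=='top' else a[170:330,110:300]
    cv2.imwrite(f"pics/{n}7.png",cv2.resize(a,None,fx=4,fy=3.7,interpolation=2))
E
```

```text
tool in tray frame: y [ 1.    -0.006  0.022] z [ 0.022  0.034 -0.999]
tcp in tray [-1.  -0.8 58.8] target [610.2 180.9  82.5] delta [ 23.1  -2.9 -43.5]
f [-0.2 -0.3 -1.7] w 61.8 t 24.7667
```

View pics/side7.png

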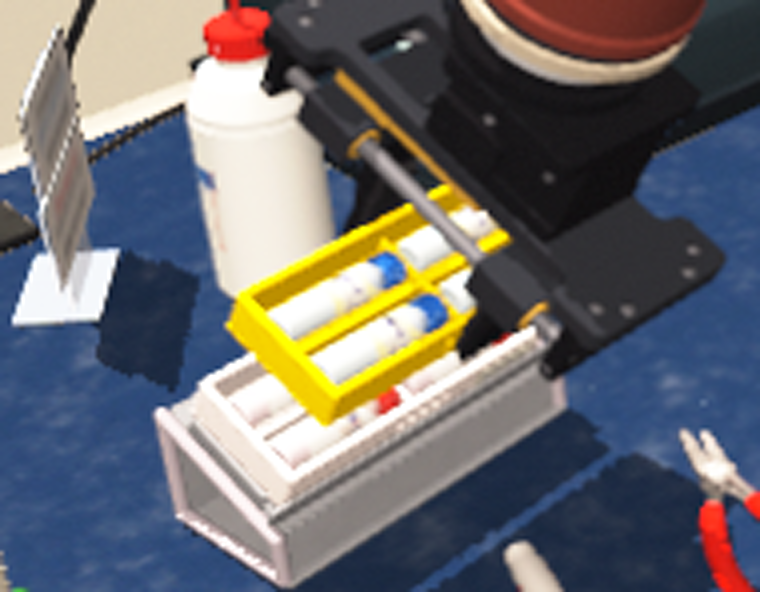

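Request:
arm_command([
  [[-0.01,0,0.038],0,0.05],
  [[-0.01,0,0.035],0,0.05],
  [[-0.015,-0.02,0.01],0,0.05],
  [[-0.015,-0.033,0],0,0.05],
  [[-0.015,-0.033,0],0,0.05],
  [[-0.015,-0.033,0],0,0.05],
  [[-0.015,-0.033,0],0,0.05],
  [[-0.015,-0.033,0],0,0.05],
  [[-0.015,-0.033,0],0,0.05],
  [[-0.01,-0.015,-0.01],0,0.05],
])

```text
t: 25.65
eef_pos: [475.7, 13.8, 215.4]
orientation: [2.651, -0.038, 1.437]
ft_force: [-0.5, -0.3, -1.4]
gripper_width: 61.8
```

```bash
python3 o.py
```

```text
t 25.65
qpos [-0.22  -0.381 -0.007  2.268  0.188  0.789 -0.471]
eef_pos [475.653  13.753 215.45 ]
orientation [ 2.651 -0.038  1.437]
ft_force [-0.499 -0.344 -1.431]
tool z [ 0.472 -0.029 -0.881] jaw az -0.154
```

Request:
arm_command([
  [[-0.025,-0.001,-0.014],2.5,0.05],
  [[-0.025,-0.001,-0.014],2.5,0.05],
  [[-0.025,-0.001,-0.012],1,0.05],
  [[-0.025,-0.001,-0.008],0,0.05],
  [[-0.025,-0.001,0],0,0.05],
  [[-0.025,-0.001,0],0,0.05],
  [[-0.025,-0.001,0],0,0.05],
  [[-0.025,-0.001,0],0,0.05],
  [[-0.025,-0.001,0],0,0.05],
  [[-0.025,-0.001,0],0,0.05],
])

```text
t: 26.48
eef_pos: [403.1, 6.4, 132.0]
orientation: [2.783, -0.024, 1.51]
ft_force: [0.0, 0.3, -1.9]
gripper_width: 61.8
```

```bash
python3 o.py
```

```text
t 26.4833
qpos [ 0.171 -0.381 -0.285  2.396 -0.095  0.756 -0.122]
eef_pos [403.14    6.384 132.049]
orientation [ 2.783 -0.024  1.51 ]
ft_force [ 0.015  0.259 -1.943]
tool z [ 0.351  0.001 -0.936] jaw az -0.07
```

Aligned with the radial plane; keep pulling in.

Request:
arm_command([
  [[-0.028,0,0],0,0.05],
  [[-0.028,0,0],0,0.05],
  [[-0.028,0,0],0,0.05],
  [[-0.028,0,0],0,0.05],
  [[-0.028,0,0],0,0.05],
  [[-0.028,0,0],0,0.05],
  [[-0.028,0,0],0,0.05],
  [[-0.028,0,0],0,0.05],
  [[-0.028,0,0],0,0.05],
  [[-0.028,0,0],0,0.05],
])

```text
t: 27.32
eef_pos: [324.6, 17.4, 111.3]
orientation: [2.999, 0.001, 1.504]
ft_force: [1.3, -0.3, -1.6]
gripper_width: 62.0
```

```bash
python3 o.py
```

```text
t 27.3167
qpos [ 0.141 -0.381 -0.305  2.397 -0.097  0.971 -0.169]
eef_pos [324.644  17.38  111.328]
orientation [2.999e+00 1.000e-03 1.504e+00]
ft_force [ 1.265 -0.255 -1.646]
tool z [ 0.142 -0.01  -0.99 ] jaw az -0.066
```

Request:
arm_command([
  [[-0.027,0,0],0,0.05],
  [[-0.027,0,0],0,0.05],
  [[-0.027,0,0],0,0.05],
  [[-0.027,0,0],0,0.05],
  [[-0.027,0,0],0,0.05],
  [[-0.027,0,0],0,0.05],
  [[-0.02,0,0],0,0.05],
  [[0.015,-0.01,0.005],0,0.05],
  [[0.02,-0.02,0.005],0,0.05],
  [[0.02,-0.02,0.005],0,0.05],
])

```text
t: 28.15
eef_pos: [320.2, -13.0, 121.8]
orientation: [-3.137, 0.031, 1.51]
ft_force: [0.1, 1.6, -2.5]
gripper_width: 61.9
```

```bash
python3 o.py
```

```text
t 28.15
qpos [ 0.124 -0.265 -0.22   2.295 -0.03   1.116 -0.135]
eef_pos [320.217 -12.956 121.847]
orientation [-3.137  0.031  1.51 ]
ft_force [ 0.098  1.624 -2.524]
tool z [-0.007 -0.031 -1.   ] jaw az -0.061
```

Request:
arm_command([
  [[0.0165,-0.0225,0],1,0.05],
  [[0.0165,-0.0225,0],1,0.05],
  [[0.0165,-0.0225,0],1,0.05],
  [[0.0165,-0.0225,0],1,0.05],
  [[0.0165,-0.0225,0],1,0.05],
  [[0.0165,-0.0225,0],1,0.05],
  [[0.0155,-0.0205,-0.005],0.6,0.05],
  [[0.005,-0.005,-0.012],0,0.05],
  [[0,0,-0.012],0,0.05],
  [[0,0,-0.012],0,0.05],
])

```text
t: 28.98
eef_pos: [449.9, -184.8, 82.0]
orientation: [-3.137, 0.035, 1.629]
ft_force: [0.1, 0.1, -2.0]
gripper_width: 62.0
```

```bash
python3 o.py
```

```text
t 28.9833
qpos [0.261 0.125 0.012 2.029 0.039 0.981 0.308]
eef_pos [ 449.944 -184.822   82.039]
orientation [-3.137  0.035  1.629]
ft_force [ 0.066  0.082 -2.008]
tool z [-0.002 -0.035 -0.999] jaw az 0.058
```

Request:
arm_command([
  [[0.001,-0.003,-0.012],0,0.05],
  [[0.001,-0.003,-0.012],0,0.05],
  [[0,-0.001,-0.012],0,0.05],
  [[0,0,-0.01],0,0.05],
  [[0,0,-0.007],0,0.05],
  [[0,0,-0.004],0,0.05],
  [[0,0,-0.002],0,0.05],
  [[0,0,-0.001],0,0.05],
  [[0,0,-0.001],0,0.05],
  [[0,0,0],0,0.05],
])

```text
t: 29.82
eef_pos: [451.7, -190.4, 16.1]
orientation: [-3.131, 0.033, 1.628]
ft_force: [-0.1, -0.4, -0.8]
gripper_width: 61.9
```

```bash
python3 o.py;python3 - <<'E'
from h import *
for n in("side","top"):
    a=vision.grab_frame(n)[:,:,::-1]
    a=a[150:270,300:460] if n=='side' else a[200:320,260:420]
    cv2.imwrite(f"pics/{n}8.png",cv2.resize(a,None,fx=4.5,fy=4.5,interpolation=2))
E
```

```text
t 29.8167
qpos [0.267 0.229 0.016 2.067 0.042 0.845 0.312]
eef_pos [ 451.672 -190.4     16.144]
orientation [-3.131  0.033  1.628]
ft_force [-0.134 -0.379 -0.757]
tool z [-0.009 -0.034 -0.999] jaw az 0.057
```

View pics/side8.png

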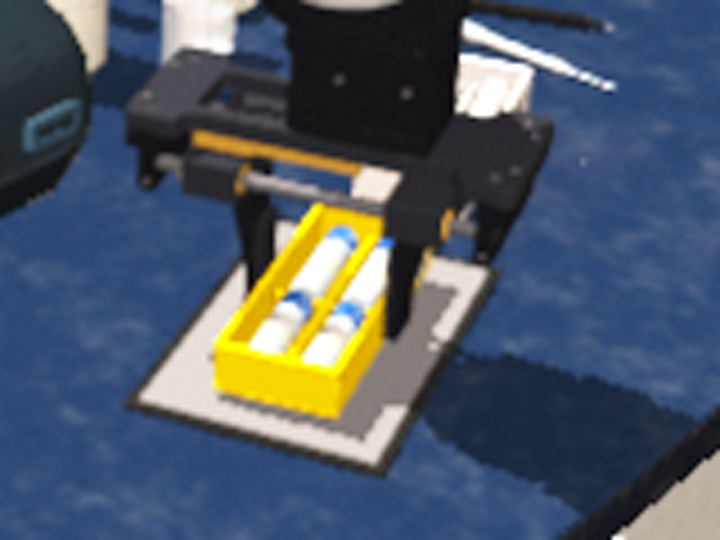

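Request:
arm_command([
  [[0,0,-0.001],0,0.05],
  [[0,0,-0.001],0,0.05],
  [[0,0,0],0,0.061],
  [[0,0,0],0,0.0635],
  [[0,0,0],0,0.068],
  [[0,0,0],0,0.075],
  [[0,0,0],0,0.087],
  [[0,0,0.005],0,0.087],
  [[0,0,0.02],0,0.087],
  [[0,0,0.035],0,0.087],
])

```text
t: 30.75
eef_pos: [448.5, -188.6, 72.2]
orientation: [-3.123, 0.03, 1.629]
ft_force: [0.1, -0.1, 0.7]
gripper_width: 85.7
```

```bash
python3 o.py;python3 - <<'E'
from h import *
for n in("side","top"):
    a=vision.grab_frame(n)[:,:,::-1]
    cv2.imwrite(f"pics/{n}9f.png",a)
    a=a[140:270,300:460] if n=='side' else a[200:320,260:480]
    cv2.imwrite(f"pics/{n}9.png",cv2.resize(a,None,fx=4.5,fy=4.5,interpolation=2))
E
```

```text
t 30.75
qpos [0.265 0.148 0.016 2.026 0.038 0.976 0.318]
eef_pos [ 448.483 -188.573   72.157]
orientation [-3.123  0.03   1.629]
ft_force [ 0.086 -0.077  0.691]
tool z [-0.017 -0.031 -0.999] jaw az 0.058
```

View pics/side9.png

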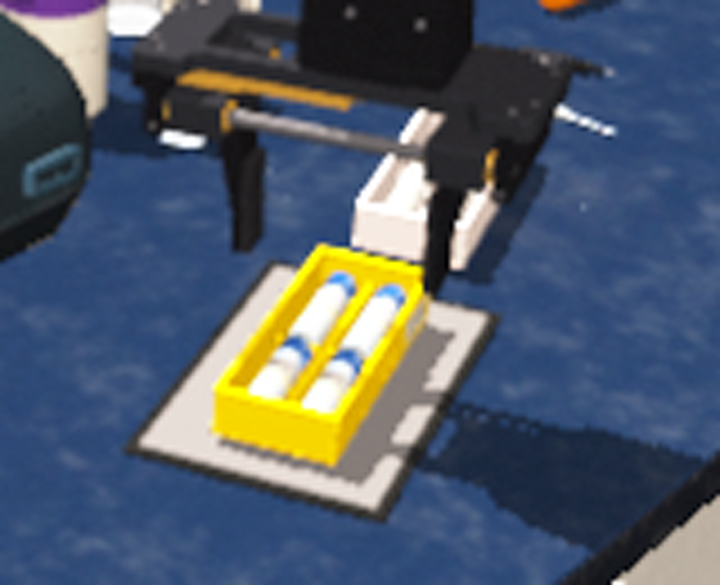

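Request:
arm_command([
  [[0,0,0.03],0,0.087],
  [[0.002,-0.02,0.015],0.3,0.087],
  [[0.0025,-0.027,0],0.3,0.087],
  [[0.0025,-0.027,0],0.3,0.087],
  [[0.0025,-0.027,0],0.3,0.087],
  [[0.0025,-0.027,0],0.3,0.087],
  [[0.0025,-0.027,0],0.3,0.087],
  [[0.0025,-0.027,0],0,0.087],
  [[0.001,-0.018,-0.01],0,0.087],
  [[0,0,-0.01],0,0.087],
])

```text
t: 31.68
eef_pos: [474.3, -399.2, 111.4]
orientation: [3.138, 0.041, 1.668]
ft_force: [0.5, 0.5, 0.1]
gripper_width: 87.1
```

```bash
python3 o.py; python3 - <<'E'
from h import *
# check yellow on mat: fit rim corners by colour in both (pre-move frames)
for n in('side','top'):
    im=cv2.imread(f'pics/{n}9f.png'); hsv=cv2.cvtColor(im,cv2.COLOR_BGR2HSV)
    m=cv2.inRange(hsv,(20,150,80),(32,255,255)); 
    nl,l,st,ce=cv2.connectedComponentsWithStats(m)
    for i in range(1,nl):
        if st[i,4]>60: print(n,st[i].tolist(),onz(n,ce[i],25).round(0))
E
```

```text
t 31.6833
qpos [ 0.487  0.33   0.15   1.711 -0.022  1.074  0.736]
eef_pos [ 474.347 -399.173  111.412]
orientation [3.138 0.041 1.668]
ft_force [0.546 0.54  0.055]
tool z [ 0.007 -0.041 -0.999] jaw az 0.098
side [401, 87, 43, 31, 860] [ 592. -966.   25.]
side [347, 194, 47, 50, 931] [ 449. -170.   25.]
top [590, 156, 50, 61, 1730] [ 614. -921.   25.]
top [313, 243, 9, 24, 78] [ 448. -123.   25.]
```

```bash
python3 - <<'E'
from h import *
for n in("side","top"):
    a=vision.grab_frame(n)[:,:,::-1]
    cv2.imwrite(f"pics/{n}10f.png",a)
    a=a[140:270,300:460] if n=='side' else a[200:320,260:420]
    cv2.imwrite(f"pics/{n}10.png",cv2.resize(a,None,fx=4.5,fy=4.5,interpolation=2))
E
```

```text
(no output)
```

View pics/side10.png

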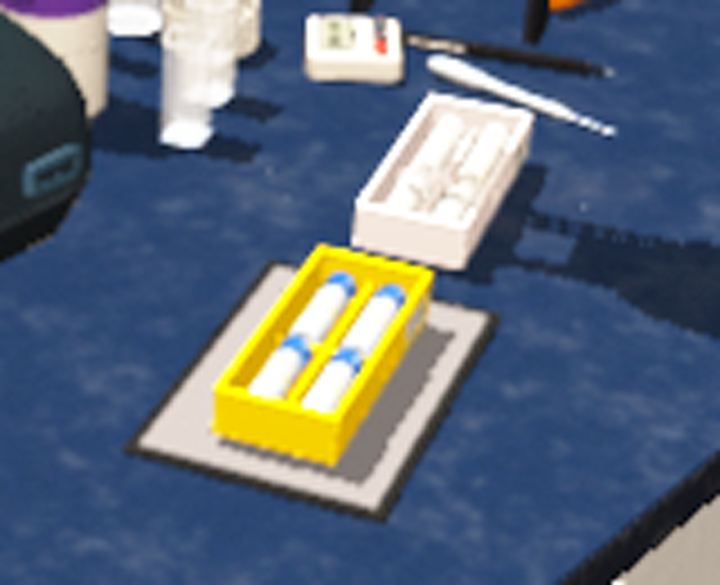

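View pics/top10.png

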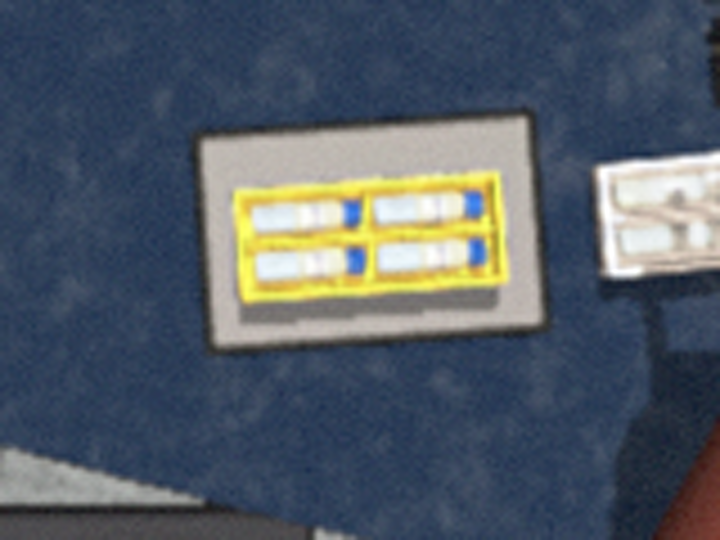

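```bash
python3 - <<'E'
from h import *
W=[onz('side',np.array(p)/4.5+[300,140],32) for p in((433,95),(533,112),(462,236),(357,213))]
W=np.array(W)[:,:2];print(W.round(1),W.mean(0),cv2.minAreaRect(W.astype(np.float32)))
Y=np.array([onz('side',np.array(p)/4.5+[300,140],35) for p in((318,245),(434,268),(337,425),(215,393))])[:,:2];print(Y.round(1),Y.mean(0))
Y=np.array([onz('top',np.array(p)/4.5+[260,200],35) for p in((235,192),(500,173),(507,282),(242,300))])[:,:2];print(Y.round(1),Y.mean(0))
E
```

```text
[[ 497.6 -465.2]
 [ 438.6 -472.5]
 [ 424.8 -311.3]
 [ 482.6 -307.6]] [ 460.9148917  -389.15511249] ((461.3040466308594, -389.3830261230469), (59.39768981933594, 161.72219848632812), 4.890027046203613)
[[ 485.6 -260.2]
 [ 424.5 -267.3]
 [ 413.5 -110.3]
 [ 473.4 -107.1]] [ 449.24544154 -186.21119537]
[[ 474.8 -115.2]
 [ 483.8 -264.1]
 [ 422.8 -267. ]
 [ 414.3 -118.5]] [ 448.93684283 -191.19197176]
```

Request:
arm_command([
  [[-0.004,0.001,-0.012],0,0.087],
  [[-0.004,0.001,-0.014],0,0.087],
  [[0,0,-0.014],0,0.087],
  [[0,0,-0.014],0,0.087],
  [[0,0,-0.014],0,0.087],
  [[0,0,-0.012],0,0.087],
  [[0,0,-0.008],0,0.087],
  [[0,0,-0.004],0,0.087],
  [[0,0,0],0,0.087],
  [[0,0,0],0,0.087],
])

```text
t: 32.62
eef_pos: [470.6, -379.3, 16.6]
orientation: [3.137, 0.032, 1.684]
ft_force: [0.4, 0.1, -0.1]
gripper_width: 86.6
```

```bash
python3 o.py
```

```text
t 32.6167
qpos [ 0.486  0.413  0.129  1.817 -0.04   0.89   0.741]
eef_pos [ 470.598 -379.299   16.586]
orientation [3.137 0.032 1.684]
ft_force [ 0.391  0.103 -0.067]
tool z [ 0.009 -0.031 -0.999] jaw az 0.113
```

Request:
arm_command([
  [[-0.0025,-0.008,0],-0.7,0.087],
  [[-0.001,-0.008,-0.0015],-0.7,0.087],
  [[0,0,-0.0015],0,0.087],
  [[0,0,0],0,0.087],
  [[0,0,0],0,0.087],
  [[0,0,0],0,0.087],
  [[0,0,0],0,0.087],
  [[0,0,0],0,0.087],
  [[0,0,0],0,0.087],
  [[0,0,0],0,0.087],
])

```text
t: 33.45
eef_pos: [467.9, -399.0, 16.3]
orientation: [3.133, 0.035, 1.655]
ft_force: [0.9, 0.9, -0.4]
gripper_width: 87.0
```

```bash
python3 o.py
```

```text
t 33.45
qpos [ 0.507  0.429  0.14   1.796 -0.048  0.892  0.747]
eef_pos [ 467.942 -398.952   16.334]
orientation [3.133 0.035 1.655]
ft_force [ 0.947  0.86  -0.405]
tool z [ 0.011 -0.034 -0.999] jaw az 0.085
```

Request:
arm_command([
  [[-0.001,0.001,-0.003],0,0.087],
  [[0,0,-0.001],0,0.087],
  [[0,0,0],0,0.08],
  [[0,0,0],0,0.074],
  [[0,0,0],0,0.07],
  [[0,0,0],0,0.066],
  [[0,0,0],0,0.063],
  [[0,0,0],0,0.06],
  [[0,0,0],0,0.055],
  [[0,0,0],0,0.05],
], grip_force=6)

```text
t: 34.28
eef_pos: [466.7, -397.3, 11.6]
orientation: [3.134, 0.034, 1.656]
ft_force: [0.6, -0.3, 0.1]
gripper_width: 62.2
```

```bash
python3 o.py
```

```text
t 34.2833
qpos [ 0.507  0.432  0.139  1.803 -0.048  0.883  0.747]
eef_pos [ 466.685 -397.307   11.642]
orientation [3.134 0.034 1.656]
ft_force [ 0.642 -0.326  0.095]
tool z [ 0.011 -0.034 -0.999] jaw az 0.085
```

Request:
arm_command([
  [[0,0,0],0,0.05],
  [[0,0,0.01],0,0.05],
  [[0,0,0.03],0,0.05],
  [[0.005,0.02,0.035],-2,0.05],
  [[0.005,0.02,0.035],-2,0.05],
  [[0.005,0.02,0.035],-2,0.05],
  [[0.005,0.02,0.035],-2,0.05],
  [[0.005,0.02,0.035],-2,0.05],
  [[0.005,0.02,0.035],-2,0.05],
  [[0.005,0.02,0.035],-2,0.05],
], grip_force=30)

```text
t: 35.12
eef_pos: [490.2, -254.9, 299.8]
orientation: [-3.135, 0.027, 1.392]
ft_force: [1.2, -0.9, -1.8]
gripper_width: 61.6
```

Request:
arm_command([
  [[0.003,0.018,0.037],-2,0.05],
  [[0.003,0.018,0.037],0,0.05],
  [[0.003,0.018,0.037],0,0.05],
  [[0.003,0.015,0.037],0,0.05],
  [[0.003,0.01,0.038],0,0.05],
  [[0.003,0.0,0.038],0,0.05],
  [[0.003,0.0,0.038],0,0.05],
  [[0.0,0.0,0.035],0,0.05],
  [[0.0,0.0,0.03],0,0.05],
  [[0.0,0.0,0.03],0,0.05],
])

```text
t: 35.95
eef_pos: [502.4, -168.2, 618.2]
orientation: [3.114, 0.027, 1.36]
ft_force: [1.0, -1.1, -3.3]
gripper_width: 61.6
```

```bash
python3 o.py
```

```text
t 35.95
qpos [-0.178  0.189  0.554  0.859 -0.089  2.088  0.111]
eef_pos [ 502.423 -168.171  618.198]
orientation [3.114 0.027 1.36 ]
ft_force [ 1.033 -1.148 -3.337]
tool z [ 0.022 -0.032 -0.999] jaw az -0.21
```

Request:
arm_command([
  [[0.0,0.0,0.038],0,0.05],
  [[0.0,0.0,0.038],0,0.05],
  [[0.0,0.0,0.038],0,0.05],
  [[0.0,0.0,0.038],0,0.05],
  [[0.0,0.0,0.038],0,0.05],
  [[0.0,0.0,0.038],0,0.05],
  [[0.0,0.0,0.038],0,0.05],
  [[0.0,0.0,0.038],0,0.05],
  [[0.0,0.0,0.038],0,0.05],
  [[0.0,0.0,0.038],0,0.05],
])

```text
t: 36.78
eef_pos: [470.1, -164.7, 768.1]
orientation: [2.797, 0.06, 1.353]
ft_force: [0.7, -0.3, -1.7]
gripper_width: 61.8
```

```bash
cat > t.py <<'E'
from g import *
Mg=R.from_euler('xyz',[3.134,.034,1.656]).as_matrix()
def tray():
    o=env.get_obs(); M=R.from_euler('xyz',o['orientation']).as_matrix()
    # grip tray frame: x along jaw (az .085), z up
    a=np.arctan2(Mg[1,1],Mg[0,1]); Tg=R.from_euler('z',a).as_matrix()
    return M@Mg.T@Tg, o
if __name__=='__main__':
    T,o=tray(); Rt=trayR(YAW)
    print('tray z',T[:,2].round(3),'want',Rt[:,2].round(3)); print('rotvec err in tray frame deg',np.degrees(R.from_matrix(Rt.T@T).as_rotvec()).round(2))
E
python3 o.py; python3 t.py
```

```text
t 36.7833
qpos [-0.537  0.1    0.957  0.641 -0.102  2.09   0.13 ]
eef_pos [ 470.142 -164.677  768.081]
orientation [2.797 0.06  1.353]
ft_force [ 0.667 -0.294 -1.727]
tool z [ 0.318 -0.128 -0.94 ] jaw az -0.196
tray z [-0.318  0.094  0.944] want [-0.447  0.072  0.892]
rotvec err in tray frame deg [-2.55  7.69 -1.84]
```

Request:
arm_command([
  [[0.0,0.0,0.02],-6,0.05],
  [[0.0,0.0,0.035],-5,0.05],
  [[0.0,0.0,0.035],0,0.05],
  [[0.0,0.0,0.035],0,0.05],
  [[0.006,0.015,-0.03],1.5,0.05],
  [[0.006,0.018,-0.035],1.5,0.05],
  [[0.006,0.018,-0.035],1.5,0.05],
  [[0.006,0.018,-0.035],1.5,0.05],
  [[0.006,0.018,-0.035],1.5,0.05],
  [[0.006,0.018,-0.035],1.5,0.05],
])

```text
t: 37.62
eef_pos: [468.6, -103.5, 668.5]
orientation: [2.708, 0.019, 1.243]
ft_force: [1.8, -0.9, -2.6]
gripper_width: 61.8
```

```bash
python3 o.py; python3 t.py
```

```text
t 37.6167
qpos [-1.027 -0.349  0.589  1.199  0.524  1.867 -0.511]
eef_pos [ 468.607 -103.519  668.52 ]
orientation [2.708 0.019 1.243]
ft_force [ 1.839 -0.918 -2.599]
tool z [ 0.392 -0.151 -0.907] jaw az -0.319
tray z [-0.396  0.117  0.911] want [-0.447  0.072  0.892]
rotvec err in tray frame deg [-3.22  2.47 -8.29]
```

Request:
arm_command([
  [[0.0075,0.018,-0.034],0.8,0.05],
  [[0.0075,0.018,-0.034],0.8,0.05],
  [[0.0075,0.018,-0.034],0.8,0.05],
  [[0.0075,0.018,-0.034],0.8,0.05],
  [[0.0075,0.018,-0.034],0.8,0.05],
  [[0.0075,0.018,-0.034],0.8,0.05],
  [[0.0075,0.018,-0.034],0.8,0.05],
  [[0.0075,0.018,-0.034],0.8,0.05],
  [[0.0075,0.018,-0.034],0.8,0.05],
  [[0.0075,0.018,-0.034],0.8,0.05],
])

```text
t: 38.45
eef_pos: [535.1, 78.6, 316.0]
orientation: [2.708, -0.002, 1.387]
ft_force: [0.6, 1.2, -1.4]
gripper_width: 61.6
```

```bash
python3 o.py; python3 t.py
```

```text
t 38.45
qpos [-0.825 -0.265  0.36   1.943  0.387  1.117 -0.757]
eef_pos [535.116  78.582 316.009]
orientation [ 2.708e+00 -2.000e-03  1.387e+00]
ft_force [ 0.612  1.207 -1.389]
tool z [ 0.413 -0.075 -0.908] jaw az -0.185
tray z [-0.412  0.04   0.91 ] want [-0.447  0.072  0.892]
rotvec err in tray frame deg [ 1.43  2.52 -1.35]
```

Request:
arm_command([
  [[0.0065,0.015,-0.024],0.3,0.05],
  [[0.0065,0.015,-0.024],0.3,0.05],
  [[0.0065,0.015,-0.024],0.3,0.05],
  [[0.0065,0.015,-0.024],0.3,0.05],
  [[0.0065,0.015,-0.022],0.1,0.05],
  [[0.006,0.012,-0.018],0,0.05],
  [[0.003,0.006,-0.012],0,0.05],
  [[0,0,-0.006],0,0.05],
  [[0,0,0],0,0.05],
  [[0,0,0],0,0.05],
])

```text
t: 39.28
eef_pos: [570.9, 174.3, 149.0]
orientation: [2.72, 0.002, 1.41]
ft_force: [1.0, -0.7, -0.9]
gripper_width: 61.9
```

```bash
python3 g.py 1 0; python3 t.py;  python3 - <<'E'
from h import *
for n in("side","top"):
    a=vision.grab_frame(n)[:,:,::-1]
    cv2.imwrite(f"pics/{n}11f.png",a)
    a=a[205:315,140:270] if n=='side' else a[150:220,140:245]
    cv2.imwrite(f"pics/{n}11.png",cv2.resize(a,None,fx=6,fy=6,interpolation=2)[:600,:800])
E
```

```text
tool in tray frame: y [ 0.999 -0.001 -0.048] z [-0.048 -0.003 -0.999]
tcp in tray [ -3.5 -12.8  85.8] target [610.2 180.9  82.5] delta [ 39.2   6.6 -66.4]
f [ 1.  -0.7 -0.9] w 61.9 t 39.2833
tray z [-0.402  0.033  0.915] want [-0.447  0.072  0.892]
rotvec err in tray frame deg [ 1.79  3.19 -0.08]
```

View pics/side11.png

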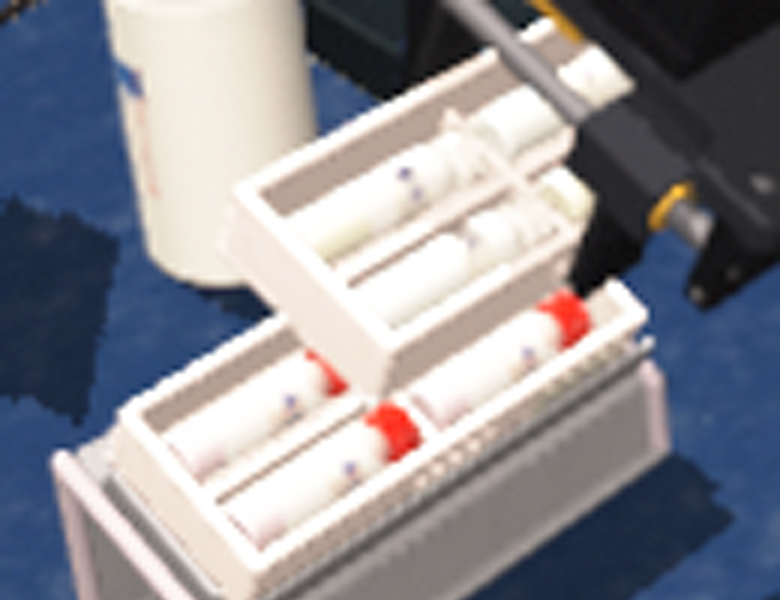

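View pics/top11.png

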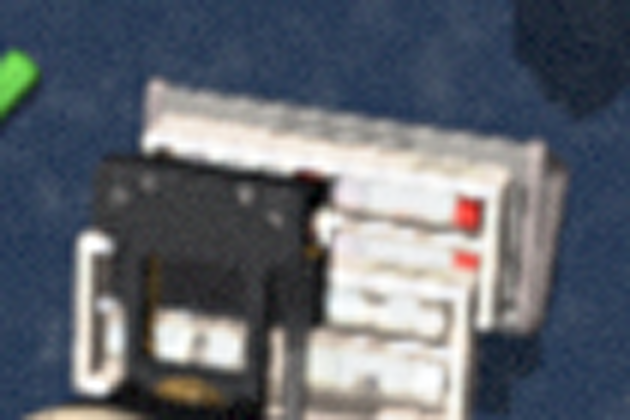

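```bash
python3 - <<'E'
from t import *
T,o=tray()
for nm,a,b in(('f+',(152.7,215.3),(204.2,262.5)),('b+',(154.2,188.8),(180.5,235.5))):
    P,e=tri(a,b); print(nm,(T.T@(P-o['eef_pos'])).round(1),round(e,1))
# side-view residuals: predicted vs seen
pb=proj('side',S+np.array([[31,75,32],[-31,75,32]])@trayR(YAW).T); print('bottom pred',pb.round(1),'seen',(160.8,273.3),(182.5,301.7))
for y in(-1,0,1):
  pu=proj('side',o['eef_pos']+np.array([[31,75-y,20.4],[-31,75-y,20.4]])@T.T); print('upper pred',y,pu.round(1),'seen (180.5,235.5),(204.2,262.5)')
  pu=proj('top',o['eef_pos']+np.array([[31,75-y,20.4],[-31,75-y,20.4]])@T.T); print('  top',y,pu.round(1),'seen (154.2,188.8),(152.7,215.3)')
E
```

```text
f+ [-33.2  75.9  20.8] 5.0
b+ [29.2 72.8 18.3] 0.7
bottom pred [[160.3 273.2]
 [184.3 300.2]] seen (160.8, 273.3) (182.5, 301.7)
upper pred -1 [[178.1 234.8]
 [204.8 262. ]] seen (180.5,235.5),(204.2,262.5)
  top -1 [[152.6 188.3]
 [152.1 213.5]] seen (154.2,188.8),(152.7,215.3)
upper pred 0 [[178.6 234.5]
 [205.3 261.7]] seen (180.5,235.5),(204.2,262.5)
  top 0 [[153.  188.3]
 [152.5 213.5]] seen (154.2,188.8),(152.7,215.3)
upper pred 1 [[179.1 234.2]
 [205.8 261.4]] seen (180.5,235.5),(204.2,262.5)
  top 1 [[153.5 188.4]
 [152.9 213.6]] seen (154.2,188.8),(152.7,215.3)
```

Request:
arm_command([
  [[0.0045,0.004,-0.006],0,0.05],
  [[0.0045,0.004,-0.006],0,0.05],
  [[0.004,0.001,-0.006],0,0.05],
  [[0.004,0,-0.006],0,0.05],
  [[0.004,0,-0.006],0,0.05],
  [[0.004,-0.001,-0.006],0,0.05],
  [[0.003,0,-0.005],0,0.05],
  [[0,0,-0.002],0,0.05],
  [[0,0,0],0,0.05],
  [[0,0,0],0,0.05],
])

```text
t: 40.22
eef_pos: [603.7, 181.7, 104.5]
orientation: [2.716, -0.002, 1.407]
ft_force: [-0.3, 0.4, -1.8]
gripper_width: 61.8
```

```bash
python3 g.py 1 0; python3 t.py
```

```text
tool in tray frame: y [ 0.999 -0.005 -0.045] z [-0.045 -0.    -0.999]
tcp in tray [ 4.2 -0.3 32. ] target [610.2 180.9  82.5] delta [  6.4  -0.8 -22. ]
f [-0.3  0.4 -1.8] w 61.8 t 40.2167
tray z [-0.406  0.031  0.913] want [-0.447  0.072  0.892]
rotvec err in tray frame deg [ 1.92  2.99 -0.33]
```

Request:
arm_command([
  [[-0.001,0.0004,-0.003],0,0.05],
  [[0.0,0,-0.003],0,0.05],
  [[0.001,0,-0.003],0,0.05],
  [[0.0015,0,-0.003],0,0.05],
  [[0.0013,0,-0.0015],0,0.05],
  [[0,0,0],0,0.05],
  [[0,0,0],0,0.05],
  [[0,0,0],0,0.05],
  [[0,0,0],0,0.05],
  [[0,0,0],0,0.05],
])

```text
t: 41.05
eef_pos: [606.9, 182.7, 90.7]
orientation: [2.715, -0.003, 1.408]
ft_force: [0.3, -0.0, -1.5]
gripper_width: 61.7
```

```bash
python3 g.py 1 0; python3 t.py;  python3 - <<'E'
from h import *
for n in("side","top"):
    a=vision.grab_frame(n)[:,:,::-1]
    cv2.imwrite(f"pics/{n}12f.png",a)
    a=a[205:315,140:270] if n=='side' else a[150:220,140:245]
    cv2.imwrite(f"pics/{n}12.png",cv2.resize(a,None,fx=6,fy=6,interpolation=2)[:600,:800])
E
```

```text
tool in tray frame: y [ 0.999 -0.005 -0.044] z [-0.044  0.001 -0.999]
tcp in tray [ 0.6  1.2 18.4] target [610.2 180.9  82.5] delta [ 3.3 -1.8 -8.2]
f [ 0.3 -0.  -1.5] w 61.7 t 41.05
tray z [-0.407  0.03   0.913] want [-0.447  0.072  0.892]
rotvec err in tray frame deg [ 2.01  2.93 -0.33]
```

View pics/side12.png

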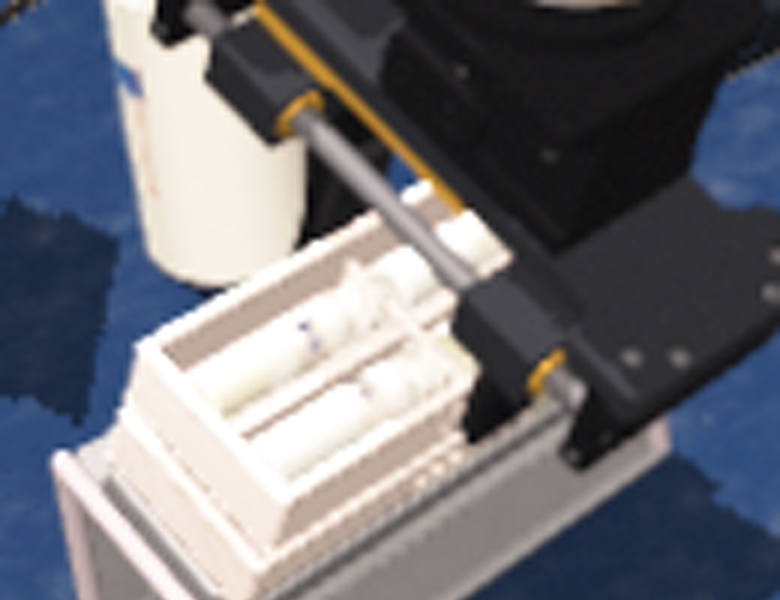

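View pics/top12.png

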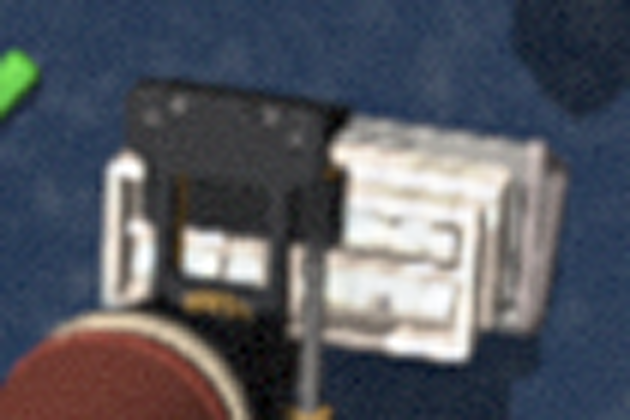

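Request:
arm_command([
  [[0.001,-0.001,-0.0005],0,0.05],
  [[0.0008,-0.0002,-0.0015],0,0.05],
  [[0.0008,-0.0001,-0.0015],0,0.05],
  [[0.0006,-0.0001,-0.0012],0,0.05],
  [[0.0006,0,-0.001],0,0.05],
  [[0,0,0],0,0.05],
  [[0,0,0],0,0.05],
  [[0,0,0],0,0.05],
  [[0,0,0],0,0.05],
  [[0,0,0],0,0.05],
])

```text
t: 41.98
eef_pos: [611.4, 182.0, 85.6]
orientation: [2.714, -0.004, 1.408]
ft_force: [-3.0, 1.6, 0.7]
gripper_width: 61.8
```

```bash
python3 g.py 1 0; python3 t.py
```

```text
tool in tray frame: y [ 0.999 -0.005 -0.043] z [-0.043  0.002 -0.999]
tcp in tray [ 2.3  1.3 11.7] target [610.2 180.9  82.5] delta [-1.2 -1.1 -3. ]
f [-3.   1.6  0.7] w 61.8 t 41.9833
tray z [-0.408  0.028  0.913] want [-0.447  0.072  0.892]
rotvec err in tray frame deg [ 2.09  2.88 -0.32]
```

Request:
arm_command([
  [[-0.001,-0.0008,-0.0003],0,0.05],
  [[0,0,0],0,0.05],
  [[0,0,0],0,0.05],
  [[0,0,0],0,0.05],
  [[0,0,0],0,0.05],
  [[0,0,0],0,0.05],
  [[0,0,0],0,0.05],
  [[0,0,0],0,0.05],
  [[0,0,0],0,0.05],
  [[0,0,0],0,0.05],
])

```text
t: 42.82
eef_pos: [610.6, 181.7, 85.5]
orientation: [2.714, -0.005, 1.409]
ft_force: [-2.5, 0.9, 1.5]
gripper_width: 61.8
```

```bash
python3 g.py 1 0; python3 - <<'E'
from h import *
for n in("side",):
    a=vision.grab_frame(n)[:,:,::-1]
    cv2.imwrite(f"pics/{n}13f.png",a)
    a=a[205:315,140:270] if n=='side' else a[150:220,140:245]
    cv2.imwrite(f"pics/{n}13.png",cv2.resize(a,None,fx=6,fy=6,interpolation=2)[:600,:800])
E
```

```text
tool in tray frame: y [ 0.999 -0.005 -0.042] z [-0.042  0.004 -0.999]
tcp in tray [ 1.6  0.8 12. ] target [610.2 180.9  82.5] delta [-0.4 -0.8 -2.9]
f [-2.5  0.9  1.5] w 61.8 t 42.8167
```

View pics/side13.png

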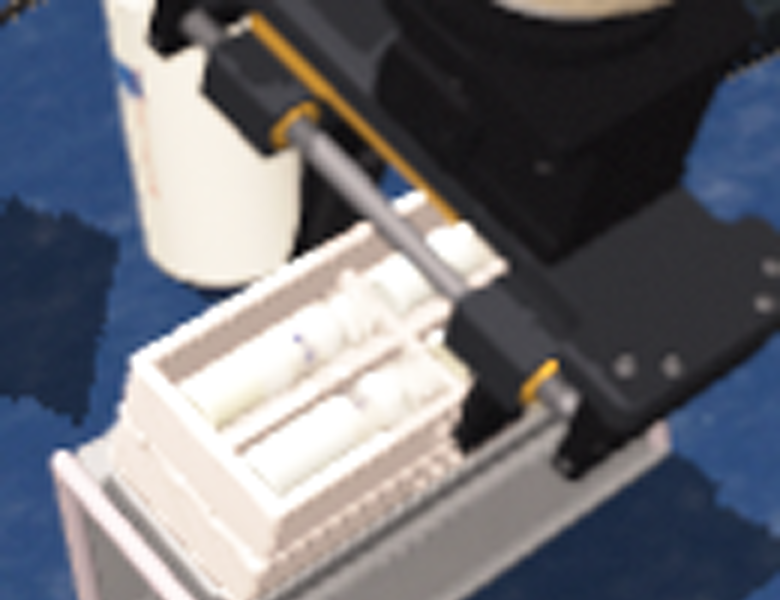

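Request:
arm_command([
  [[0,0,0],0,0.05],
  [[0,0,0],0,0.05],
  [[0,0,0],0,0.0625],
  [[0,0,0],0,0.064],
  [[0,0,0],0,0.066],
  [[0,0,0],0,0.07],
  [[0,0,0],0,0.076],
  [[0,0,0],0,0.082],
  [[0,0,0],0,0.085],
  [[0,0,0],0,0.085],
], grip_force=5)

```text
t: 43.7
eef_pos: [611.2, 181.0, 85.6]
orientation: [2.713, -0.005, 1.408]
ft_force: [-0.5, -0.4, -0.7]
gripper_width: 83.4
```

```bash
python3 g.py 1 0; python3 - <<'E'
from h import *
for n in("side",):
    a=vision.grab_frame(n)[:,:,::-1]
    cv2.imwrite(f"pics/{n}14f.png",a)
    a=a[205:335,140:270] if n=='side' else a[150:220,140:245]
    cv2.imwrite(f"pics/{n}14.png",cv2.resize(a,None,fx=4.6,fy=4.6,interpolation=2)[:600,:800])
E
```

```text
tool in tray frame: y [ 0.999 -0.006 -0.041] z [-0.041  0.003 -0.999]
tcp in tray [ 2.2  0.2 11.8] target [610.2 180.9  82.5] delta [-1. -0. -3.]
f [-0.5 -0.4 -0.7] w 83.4 t 43.7
```

View pics/side14.png

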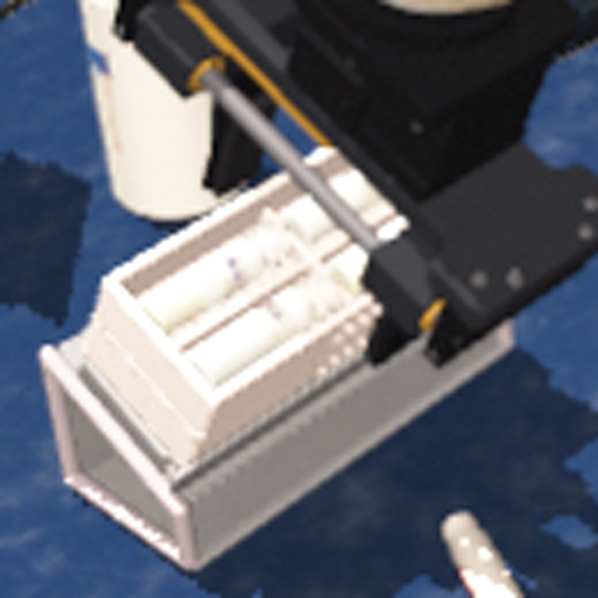

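Released; retreat along the tray normal, then check.

Request:
arm_command([
  [[-0.002,0.0003,0.004],0,0.087],
  [[-0.003,0.0005,0.006],0,0.087],
  [[-0.004,0.0007,0.009],0,0.087],
  [[-0.005,0.001,0.01],0,0.087],
  [[-0.006,0.001,0.014],0,0.087],
  [[-0.01,0.001,0.02],0,0.087],
  [[-0.015,0,0.03],0,0.087],
  [[-0.02,-0.02,0.03],0,0.087],
  [[-0.02,-0.03,0.01],0,0.087],
  [[-0.015,-0.03,0],0,0.087],
])

```text
t: 44.58
eef_pos: [506.3, 108.9, 229.7]
orientation: [2.709, -0.005, 1.415]
ft_force: [-0.1, -0.8, 1.1]
gripper_width: 86.8
```

Request:
arm_command([
  [[0,-0.035,0.01],0,0.087],
  [[0,-0.035,0.01],0,0.087],
  [[0,-0.035,0.01],0,0.087],
  [[0,-0.035,0.01],0,0.087],
  [[0,-0.035,0.01],0,0.087],
  [[0,-0.035,0.01],0,0.087],
  [[0,-0.02,0.005],0,0.087],
  [[0,0,0],0,0.087],
  [[0,0,0],0,0.087],
  [[0,0,0],0,0.087],
])

```text
t: 45.42
eef_pos: [497.5, -128.9, 305.8]
orientation: [2.697, -0.016, 1.415]
ft_force: [0.3, 0.8, -0.6]
gripper_width: 86.9
```

```bash
python3 o.py; python3 - <<'E'
from h import *
for n in("side","top"):
    a=vision.grab_frame(n)[:,:,::-1]
    cv2.imwrite(f"pics/{n}15f.png",a)
    a=a[205:335,140:270] if n=='side' else a[150:225,140:245]
    k=4.6 if n=='side' else 7
    cv2.imwrite(f"pics/{n}15.png",cv2.resize(a,None,fx=k,fy=k,interpolation=2)[:600,:800])
E
```

```text
t 45.4167
qpos [-0.319 -0.373  0.381  2.033  0.188  1.015 -0.155]
eef_pos [ 497.549 -128.875  305.824]
orientation [ 2.697 -0.016  1.415]
ft_force [ 0.274  0.799 -0.578]
tool z [ 0.427 -0.053 -0.902] jaw az -0.164
```

View pics/side15.png

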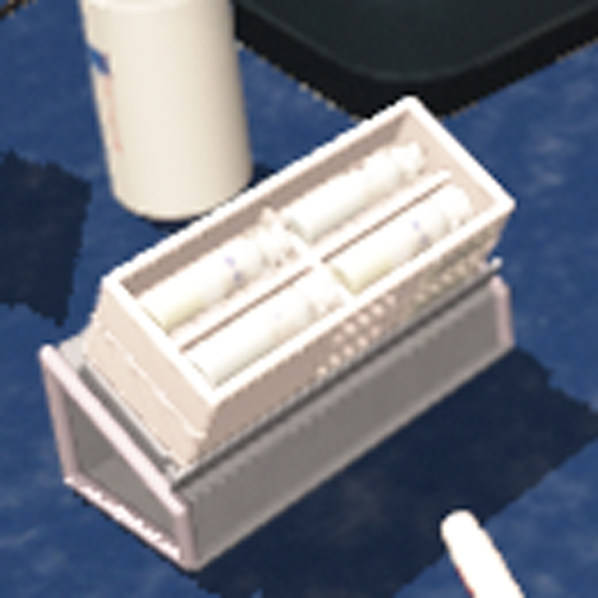

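View pics/top15f.png

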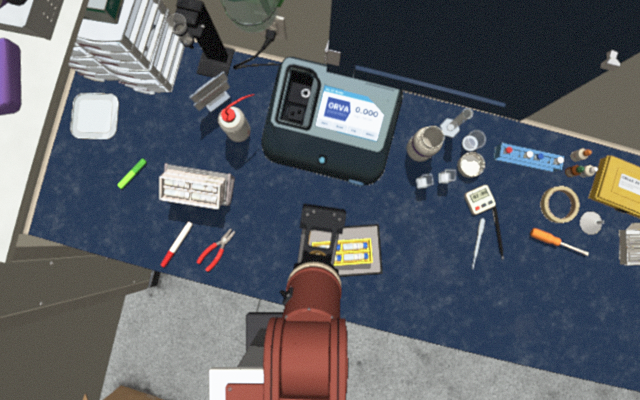

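View pics/side15f.png

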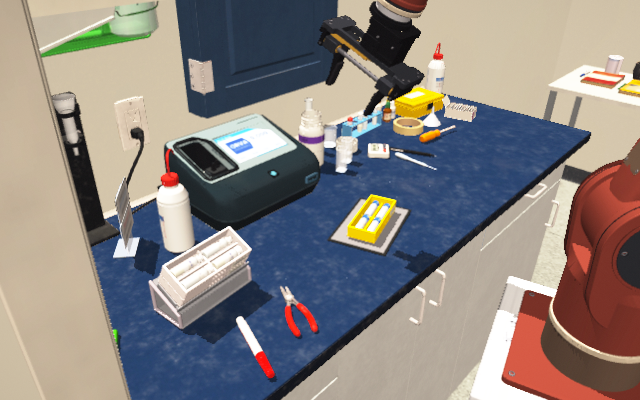

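```bash
python3 - <<'E'
from h import *
a=cv2.imread('pics/side6.png')[215:305,150:265];b=cv2.imread('pics/side15f.png')[215:305,150:265]
v=lambda x:cv2.resize(x,None,fx=3.4,fy=6,interpolation=2)
cv2.imwrite('pics/cmp.png',np.hstack([v(a),v(b)])[:, :800])
e=lambda x:cv2.Canny(cv2.resize(cv2.cvtColor(x,cv2.COLOR_BGR2GRAY),None,fx=6,fy=6,interpolation=2),40,100)
z=np.zeros((540,690,3),np.uint8);z[...,2]=e(a);z[...,1]=e(b);cv2.imwrite('pics/cmpe.png',z)
E
```

```text
(no output)
```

View pics/cmpe.png

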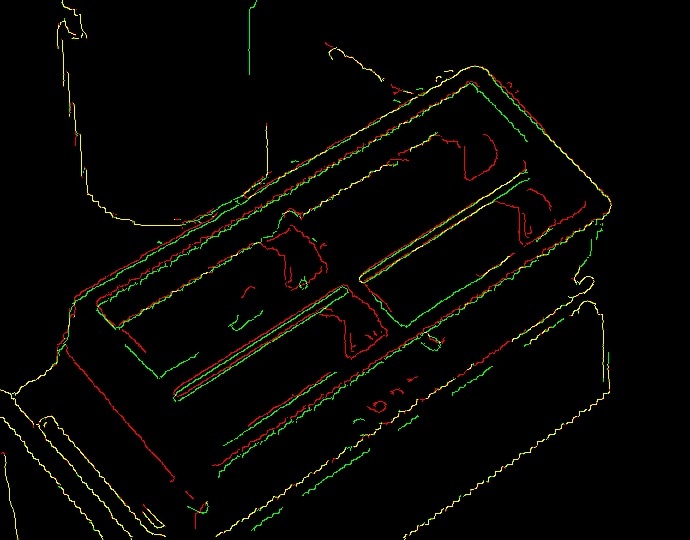

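View pics/cmp.png

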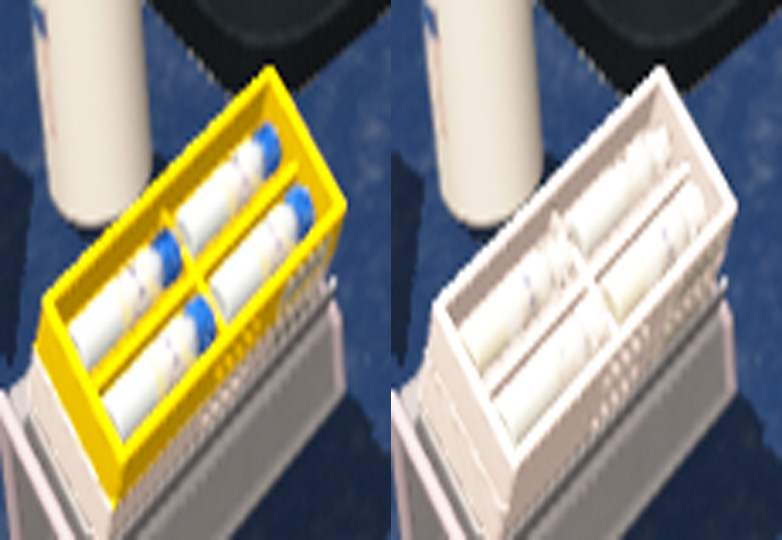

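```bash
python3 -c "
from rig import env
print(env.finish_job(), env.get_obs()['t'])"
```

```text
the job is handed in; nothing more can be done
the job is handed in; nothing more can be done
```

I've handed the job in after about 45 s of the 72 s allowed. The hand-in gives no verdict, so the results below are my own last checks.

**How it was done:**
- **Tilting the tool:** the moves only turn the tool about the vertical. To tilt it to the 27° stack, I drove the arm up against its wrist-joint limit. To bring it back upright, I pulled it in against its inner-reach limits. Both were done with measured checks and no sign of trouble.
- **White top tray:** gripped square to the lean, lifted off and set flat at the clear spot while the yellow tray stayed seated.
- **Yellow tray:** lifted out and set on the mat.
- **Putting the white tray back:** regripped, tilted and lowered into the bottom tray's rim. Contact was only a few newtons, then I let go.

**Last checks:**
- **Yellow tray on the mat:** flat, square, and about 4 mm from the mat's centre in the top view.
- **White tray on the stand:** its rim edges fall within about 1 px (about 1–2 mm) of where the yellow tray's were in the same seat. I read that as fully nested.
- **Everything else:** the bottom tray, bottle, highlighter and marker look unmoved. The open gripper is clear of everything.

**What disagreed or was off:**
- Just before I let go, the white tray was about 3° flatter than the seat and 2° off along its length. It settled into place on release.
- The side camera put both set-down trays about 3–5 mm further left (+y) than the top camera (yellow tray) or the robot's own position reading.
- During one descent to the white tray the arm drifted about 18 mm sideways. I corrected it before gripping.

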